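# Find the heating block's well and hold it up on the hanging probe

## Robot

A 6-joint arm with a two-finger parallel gripper is mounted at the origin on the work surface. World frame = base frame: x ahead of the robot, y to its left, z up, the work surface at z = 0. Lengths are in m, angles in rad, forces in N, time in s.
With the tool pointing down it reaches from about 0.15 to 0.775 m from the base axis. Payload 6.1 kg.
Tool frame: the origin (TCP) lies on the centre line of the jaws, within the pads' length; the fingertips stand 17 mm ahead of it and the grasp point (between the pads) lies 2 mm behind it (robot.nose_length is the distance from the TCP to the fingertips, in m); x points along the fingers, z is the direction in which the jaws open and shut, and the axes are right-handed (so a half turn about x gives the same grasp; the last joint's range is limited). The gripper opens to 85 mm and grips with 20 to 120 N. Pads are 22 mm wide; open, the fingers measure 114 mm over their backs; the gripper's body (76 mm by 85 mm) begins 54 mm behind the grasp point. The pads swing forward as they close: fully open they stand 13 mm farther back than shut.
Start: joints at [1.125, 0.126, -0.04, 1.405, 0, 1.571], TCP at [0.226, 0.474, 0.248] pointing down, gripper open.
Joint ranges: [-2.72, 2.72], [-0.95, 1.95], [-1.27, 1.35], [-1.78, 2.02], [-1.46, 1.47], [-3.14, 3.14]. Speed limits (rad/s): [2.39, 2.39, 3.01, 3.14, 3.14, 3.14].

## Interface

Orientations are given as a 3x3 rotation matrix whose columns are the frame's x, y, z axes.
In Python, from station import robot, imaging, ticket gives the robot as it stands.
- The arm moves only by the tool apply_moves, never from a script. Its argument "increments" is a list of rows, each an object of numbers: "dx", "dy", "dz": the shift along the tool's x, y, z in mm; "rx", "ry", "rz": the turn, a rotation vector about the tool's x, y, z in rad; "claw": the gripper's target within -1 to 1 (fully open at 1, half-way at 0, shut at -1). A call has 1 to 8 rows; each row shifts and turns the pose as measured when the row begins, along the tool's axes as they then stand; what a row does not reach is not made up. A row lasts 1/10 s, in which the tool goes at most 50 mm and 8.59 degrees, less where a joint would pass 70% of its speed; a pose out of reach is approached as far as the arm can. A call is refused whole if a number of a shift passes 50 or a number of a turn 0.15, either way. A call with a gripper value outside its range is refused whole. The fingers move at their own pace and stop on an object; "squeeze" is the grip in N (left out, the last holds). Time passes only in rows, so rows that do not move let the fingers close. It gives the time, the measured TCP pose, the force and the opening at its end, in the units of the state.
- robot.read_state(): the state, without advancing time (a new reading comes with each control period).
- imaging.read_camera(name): name is "scene" or "side" or "wrist"; returns (picture, depth): 480x640x3 uint8, blue, green, red; 480x640 float32, m along the optical axis (not along the pixel's ray), 0 where there is no reading.
- imaging.camera_params(name): a dict with "fx", "fy", "cx", "cy" (pixels), "R" (3x3) and "t" (3): a world point X has camera coordinates R X + t; the wrist camera has in their place "hand_eye" (4x4, takes a point from camera to tool coordinates, whose origin is the TCP and whose axes are the tool frame's). Camera axes: x right, y down, z forward; pixel columns grow to the right and rows downward; lengths in m; the calibration is good to about 2 mm. The wrist camera is an equidistant fisheye: a pixel r from the principal point sees the ray r / f radians off the axis. A picture is of the moment at which its call begins: read the wrist's pose just before it. camera_params takes no time and is no camera call.
- ticket.sign_off(): hands the job in, once; it reports no verdict.
The state is a dict: "t": time; "q": joint angles; "qd": joint speeds; "joint_torque": joint torques, N m; "tool_pos": TCP position; "tool_rot": TCP orientation; "wrist_force": force on the tool from outside, world axes, zero at the start; "wrist_torque": the same for the moment, N m; "gripper_width": finger opening in m.
Only numpy, scipy, OpenCV 4.12 (cv2) and the standard library are available. Lean on these libraries where they do the work, as an engineer would, in place of code of your own. Each camera call takes 0.05 s, during which the arm holds its last target.

## Task

The aluminium heating block lies on its side on the bench; one of its two ends has the deep blind well, the other only a shallow recess that looks much the same, so find by feel against the probe which is which. Pick the block up, turn it upright with the well on top, and raise it under the stand's hanging temperature probe until the probe's tip rests on the bottom of the well and is pushed up about a centimetre against its spring; never drive the probe up against its stop, and leave the bottle, beaker and jar alone. Finish while holding the block still there in the gripper.

Things in the scene. Friction and masses are not known exactly. Their poses are not given: they have to be found in the camera images.
- block_center (a point): Centre of the heating block: plain aluminium bar 44 mm square, 76 mm long, about 0.32 kg, lying on a long face (centre 22 mm up). Its x axis runs lengthwise but is not meant to tell which end has the deep well (on the axis, 24 mm across, 48 mm deep, flat bottom 10 mm beyond the centre). The other end has a recess 24 mm across, only 4 mm deep. z points up at the start.
- probe_tip (a point): Lower tip of the temperature probe, a steel rod 8 mm across that hangs straight down, 170 mm above the bench when free. 160 mm of bare rod show below its black holder (26 mm across). Its x axis points from the probe to the stand's upright post; z is up.
- probe (a joint): How far the probe is pushed up into its holder, in m: 0 hanging freely, 0.030 at its stop. The spring takes about 1.5 N to start moving it plus 0.25 N per mm.
- stand: Fixed grey support stand; origin on the bench right below the probe. Upright post (12 mm across, 465 mm high) at x = +130 mm; a cross arm 365 mm above the bench joins it to the probe's holder. Base plate 12 mm thick and 120 mm wide, from x = -55 to +175 mm.
- bottle: Bystander: closed amber bottle, 64 mm across and 130 mm high, right of the stand; origin at the centre of its foot.
- beaker: Bystander: open glass beaker, 72 mm across and 85 mm high, right of the stand; origin at the centre of its foot.
- jar: Bystander: small white jar, 48 mm across and 45 mm high, near the robot between block and stand; origin at the centre of its foot.

How it is judged:
At the end, for the whole second after the job is handed in: The block is upright (within 0.2 rad) with the probe down in its well, the tip at the bottom (within 18 mm of the block's centre), the probe pushed up by 3 to 22 mm, and the block held still by the fingers clear of the bench (angle between the x axis of block_center and the z axis of stand, either way round below 0.2 rad and distance between probe_tip and block_center below 0.018 m and value of joint probe between 0.003 and 0.022 m and contact force between the fingers and block above 2 N and height (world z) of block_center above 0.15 m and linear speed of block below 0.02 m/s); the arm keeps its last pose, push and grip.
It fails at once if the probe was driven up against its stop (over 28 mm) (value of joint probe above 0.028 m).
It fails at once if the bottle, beaker or jar was moved by over 15 mm (distance of any of bottle, beaker, jar from where it was at the start of the episode above 0.015 m).
It also fails if it takes over 72 s, if anything falls off the work surface, if the arm or the gripper's body presses on something with over 40 N, if the wrist force passes 120 N, or if a joint passes its speed limit or range.

## Working session

There is one attempt and no reset: what is moved stays moved. The work goes in short steps, Python scripts to look and compute and a tool call to move; the robot and the scene stay as the last step left them, time stands still between calls to the robot, and variables do not carry over. Pictures are saved under pics/ and viewed, and the job is handed in when it is done.

Besides the shell and the picture viewer there is one more tool, called as name([rows], argument=value, ...), one row to a line, values as JSON. apply_moves: Moves the arm, as the interface text tells. Its arguments: {"type":"object","properties":{"increments":{"type":"array","items":{"type":"object","properties":{"dx":{"type":"number"},"dy":{"type":"number"},"dz":{"type":"number"},"rx":{"type":"number"},"ry":{"type":"number"},"rz":{"type":"number"},"claw":{"type":"number"}}}},"squeeze":{"type":"number"}},"required":["increments"]}

```bash
ls; mkdir -p pics
python3 - <<'E'
from station import robot, imaging, ticket
import cv2
s=robot.read_state()
for k,v in s.items(): print(k,v)
for n in ["scene","side","wrist"]:
    p,d=imaging.read_camera(n); cv2.imwrite(f"pics/{n}0.png",p)
    import numpy as np; np.save(f"pics/{n}0.npy",d)
    print(n,imaging.camera_params(n))
E
```

```text
pics
t 0.0
q [ 1.12500253e+00  1.26379687e-01 -4.06539570e-02  1.40537541e+00
 -1.27722949e-05  1.57076892e+00]
qd [ 0.00064904  0.00047059 -0.0006578  -0.00210775  0.00150241 -0.00023679]
joint_torque [ 1.40734272e-03 -4.35915542e+01  3.52926064e+01  1.72762672e-02
  1.59706115e-04  1.45099932e-05]
tool_pos [0.22620149 0.47333757 0.24750757]
tool_rot [[-6.83842016e-04 -9.02280506e-01  4.31148954e-01]
 [-1.46061957e-03  4.31149496e-01  9.02279324e-01]
 [-9.99998699e-01 -1.27280861e-05 -1.61272670e-03]]
wrist_force [ 0.18330211  0.13295554 -0.14351076]
wrist_torque [ 0.01252465  0.00962043 -0.04886501]
gripper_width 0.08554486534210926
scene {'fx': 536.1198991554522, 'fy': 536.1198991554522, 'cx': 320.4986057955435, 'cy': 250.53741631339565, 'R': array([[-0.55555391,  0.83128248,  0.01814647],
       [ 0.54544827,  0.38082678, -0.74663053],
       [-0.62757154, -0.40489555, -0.66499139]]), 't': array([ 0.39537678, -0.11924248,  1.41671712])}
side {'fx': 616.1791686518105, 'fy': 616.1791686518105, 'cx': 318.0500639020912, 'cy': 239.36802585321834, 'R': array([[ 0.96391496, -0.2658104 ,  0.01458729],
       [-0.1315064 , -0.52309636, -0.84206666],
       [ 0.23146063,  0.80976233, -0.53917617]]), 't': array([-0.49774563,  0.08791322,  1.62481966])}
wrist {'fx': 371.64829954431775, 'fy': 371.64829954431775, 'cx': 318.13568747401484, 'cy': 236.35169703425765, 'hand_eye': array([[ 6.18335237e-04, -3.13573193e-01,  9.49563832e-01,
        -1.25150424e-01],
       [-6.56079442e-04, -9.49563936e-01, -3.13572800e-01,
         7.96999563e-02],
       [ 9.99999594e-01, -4.29096197e-04, -7.92877766e-04,
         1.21576632e-04],
       [ 0.00000000e+00,  0.00000000e+00,  0.00000000e+00,
         1.00000000e+00]])}
```

View pics/scene0.png

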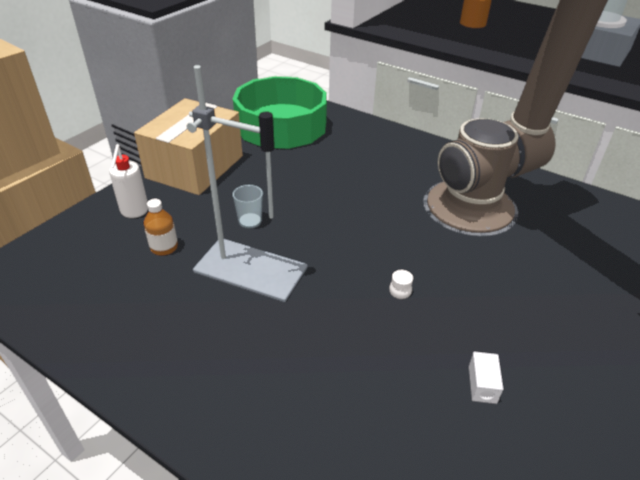

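View pics/side0.png

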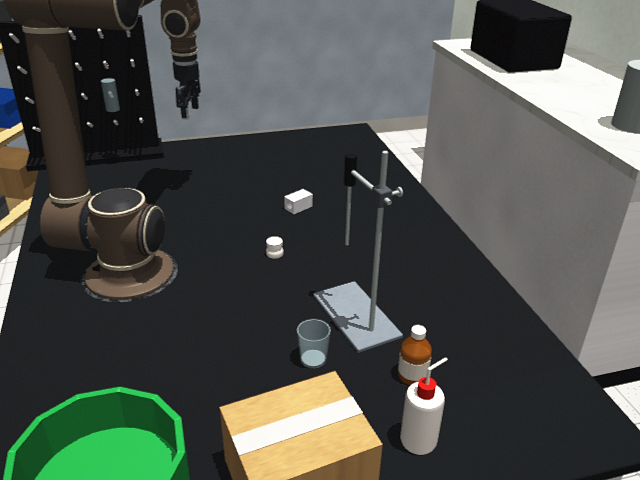

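View pics/wrist0.png

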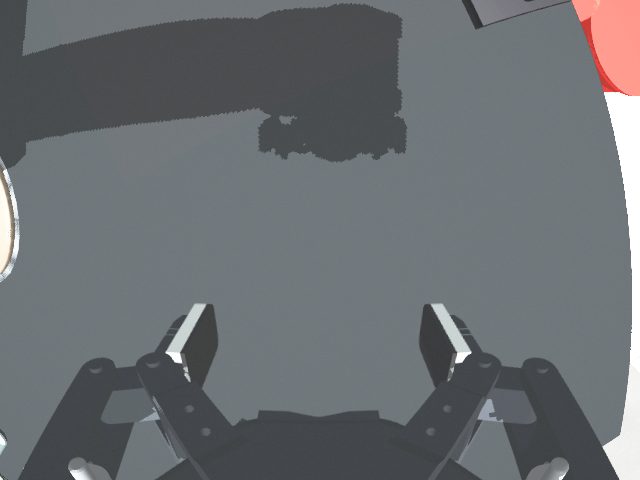

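The scene view shows the block at (486,377), the jar at (401,285), the probe tip at (270,218) and the beaker at (248,207). In the side view the block is at (298,201) and the tip at (347,244). Next I'll measure them.

```bash
cat > h.py <<'E'
import numpy as np, cv2
from station import robot, imaging, ticket
def cloud(n,d):
    P=imaging.camera_params(n); v,u=np.mgrid[0:480,0:640]
    c=np.stack([(u-P['cx'])/P['fx']*d,(v-P['cy'])/P['fy']*d,d],-1)
    w=(c-P['t'])@P['R']; w[d<=0]=np.nan
    return w
def ray(n,u,v):
    P=imaging.camera_params(n)
    r=np.array([(u-P['cx'])/P['fx'],(v-P['cy'])/P['fy'],1])
    return -P['R'].T@P['t'], P['R'].T@r
def at_z(n,u,v,z):
    o,r=ray(n,u,v); return o+r*(z-o[2])/r[2]
def proj(n,X):
    P=imaging.camera_params(n); c=P['R']@np.asarray(X)+P['t']
    return np.array([c[0]/c[2]*P['fx']+P['cx'],c[1]/c[2]*P['fy']+P['cy']])
E
python3 - <<'E'
from h import *
np.set_printoptions(precision=4,suppress=True)
for n in ["scene","side"]:
    d=np.load(f"pics/{n}0.npy"); w=cloud(n,d)
    box={"scene":(455,340,515,415),"side":(275,180,325,222)}[n]
    x0,y0,x1,y1=box; p=w[y0:y1,x0:x1].reshape(-1,3)
    t=p[(p[:,2]>0.036)&(p[:,2]<0.055)]
    r=cv2.minAreaRect((t[:,:2]*1000).astype(np.float32)); print(n,"block top",len(t),np.median(t[:,2]),r)
    x0,y0,x1,y1={"scene":(380,262,425,305),"side":(258,230,292,264)}[n]; p=w[y0:y1,x0:x1].reshape(-1,3)
    t=p[p[:,2]>0.03]; print("jar",len(t),t.min(0),t.max(0))
    # probe rod
    x0,y0,x1,y1={"scene":(262,150,278,222),"side":(340,185,355,248)}[n]; 
    for v in range(y0,y1,8):
        q=w[v,x0:x1]; dd=d[v,x0:x1]; i=np.nanargmin(dd); print(v,x0+i,q[i])
    x0,y0,x1,y1={"scene":(190,240,310,295),"side":(310,280,405,350)}[n]; p=w[y0:y1,x0:x1].reshape(-1,3)
    t=p[(p[:,2]>0.007)&(p[:,2]<0.018)]
    print("base",len(t),np.median(t[:,2]),cv2.minAreaRect((t[:,:2]*1000).astype(np.float32)))
    p,_=None,None
    im=cv2.imread(f"pics/{n}0.png")
    b=box; big=cv2.resize(im[b[1]-5:b[3]+5,b[0]-5:b[2]+5],None,fx=6,fy=6,interpolation=cv2.INTER_CUBIC); cv2.imwrite(f"pics/{n}_blk.png",big)
    b={"scene":(225,90,300,240),"side":(320,145,410,265)}[n]
    cv2.imwrite(f"pics/{n}_pr.png",cv2.resize(im[b[1]:b[3],b[0]:b[2]],None,fx=4,fy=4,interpolation=cv2.INTER_CUBIC))
E
```

```text
scene block top 962 0.044236291040884286 ((514.6666259765625, 230.81988525390625), (79.47779083251953, 45.417236328125), 26.64286994934082)
jar 308 [ 0.3677 -0.028   0.0308] [0.4139 0.0152 0.0495]
150 266 [ 0.5242 -0.2506  0.3377]
158 267 [ 0.5157 -0.2564  0.3146]
166 269 [ 0.516  -0.2525  0.2989]
174 267 [ 0.5161 -0.2583  0.279 ]
182 268 [ 0.5164 -0.2567  0.2617]
190 270 [ 0.5126 -0.256   0.2412]
198 269 [ 0.5159 -0.2568  0.2238]
206 271 [ 0.5133 -0.2551  0.2034]
214 272 [ 0.5117 -0.2549  0.1824]
base 3697 0.012697362101238526 ((522.8721313476562, -317.4930419921875), (125.02869415283203, 232.39956665039062), 11.186948776245117)
side block top 238 0.04305588626999209 ((515.7525634765625, 227.9519500732422), (81.9939956665039, 53.03499984741211), 31.92826271057129)
jar 171 [ 0.3675 -0.0335  0.0301] [0.4104 0.0139 0.0499]
185 347 [ 0.5021 -0.2705  0.3346]
193 350 [ 0.5115 -0.2658  0.3112]
201 350 [ 0.5124 -0.2659  0.2909]
209 349 [ 0.5107 -0.2667  0.2711]
217 348 [ 0.5099 -0.2647  0.2493]
225 347 [ 0.5093 -0.2623  0.2268]
233 348 [ 0.5123 -0.2631  0.2053]
241 348 [ 0.5126 -0.2649  0.1844]
base 2976 0.012152880778929065 ((552.0984497070312, -300.4369201660156), (191.99900817871094, 264.99896240234375), 8.924020767211914)
```

View pics/scene_blk.png

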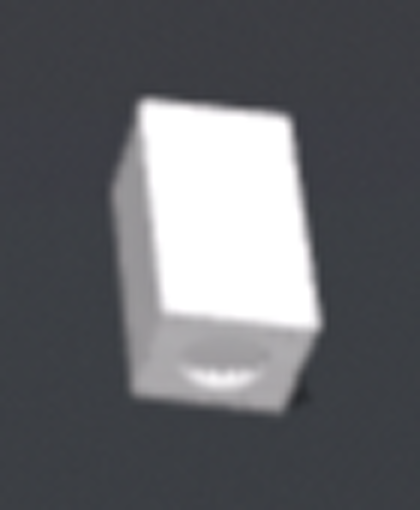

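View pics/scene_pr.png

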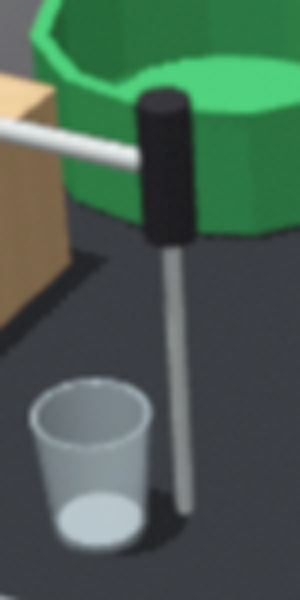

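View pics/side_pr.png

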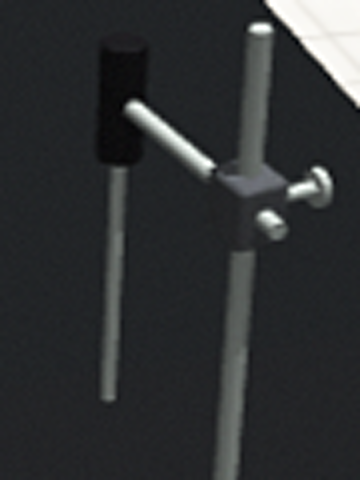

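The scene crop shows a hole with a bright lower crescent on the block's far (+x) end. The tip reads at (271.2,218.0) in scene and (347,244.5) in side. Next: refine the block pose and tip position, and check clearances.

Run:
```python
from h import *
np.set_printoptions(precision=4,suppress=True)
c=[(140,98),(292,116),(320,327),(162,313)]
w=np.array([at_z("scene",450+x/6-.4,335+y/6-.4,0.044) for x,y in c]); print(w, w.mean(0))
print([np.linalg.norm(w[i]-w[(i+1)%4]) for i in range(4)])
e=(w[3]+w[2]-w[0]-w[1]);print("axis yaw",np.degrees(np.arctan2(e[1],e[0])), "block yaw",np.degrees(np.arctan2(w.mean(0)[1],w.mean(0)[0])))
a=at_z("scene",271.0,218,.170); b=at_z("side",346.8,244.5,.170); print("tip",a,b)
for n,u,v in [("scene",266.5,151.5),("side",349,185.5)]: print("rod top at z .33",at_z(n,u,v,.33))
# two-ray triangulation
o1,r1=ray("scene",271,217.5);o2,r2=ray("side",346.8,244)
A=np.stack([r1,-r2],1);s=np.linalg.lstsq(A,o2-o1,rcond=None)[0];print(o1+r1*s[0],o2+r2*s[1])
print("beaker foot",at_z("scene",249,220,0),at_z("side",313,358,0)); print("bottle",at_z("scene",162,246,0))
w=cloud("scene",np.load("pics/scene0.npy")); d=w[395:404,476:496]
print("hole region along-axis coordinate (mm) rel. center 515,231")
ax=np.array([np.cos(.465),np.sin(.465)])
print(np.round(((d[...,:2]-[.5147,.2308])@ax)*1000).astype(int))
```

```text
[[0.4885 0.1929 0.044 ]
 [0.4681 0.2346 0.044 ]
 [0.5377 0.2682 0.044 ]
 [0.5595 0.228  0.044 ]] [0.5134 0.2309 0.044 ]
[np.float64(0.046447502758447085), np.float64(0.07722776613546536), np.float64(0.04568487239079444), np.float64(0.07919947295713048)]
axis yaw 26.025201459933726 block yaw 24.21431124733652
tip [ 0.5109 -0.2587  0.17  ] [ 0.5127 -0.2575  0.17  ]
rod top at z .33 [ 0.5179 -0.2549  0.33  ]
rod top at z .33 [ 0.5085 -0.2654  0.33  ]
[ 0.5118 -0.2579  0.1722] [ 0.5123 -0.2583  0.172 ]
beaker foot [ 0.3825 -0.4372  0.    ] [ 0.3858 -0.4313  0.    ]
bottle [ 0.5777 -0.5426  0.    ]
hole region along-axis coordinate (mm) rel. center 515,231
[[37 39 38 38 35 33 35 33 33 32 31 33 33 34 34 34 33 36 38 37]
 [38 38 37 37 37 37 35 33 33 31 34 33 34 34 34 34 35 37 36 37]
 [39 39 39 37 36 37 36 35 36 34 35 35 36 36 35 35 37 38 37 36]
 [38 37 37 37 39 38 37 37 38 36 35 36 37 37 39 38 37 36 36 38]
 [39 35 37 37 38 36 38 38 39 38 35 36 38 36 37 38 38 38 37 35]
 [39 36 37 38 38 37 36 36 37 37 36 36 37 38 39 35 36 39 37 36]
 [39 38 38 37 38 37 38 39 36 38 38 38 37 38 37 36 37 38 36 38]
 [40 40 39 41 38 39 38 39 38 38 39 39 38 40 37 39 38 38 38 36]
 [42 44 43 41 41 42 41 40 40 40 41 39 39 40 40 39 40 39 38 39]]
```

Run:
```python
from h import *
d=0
w=cloud("scene",np.load("pics/scene0.npy"))[385:402,478:496]
ax=np.array([np.cos(.46),np.sin(.46)])
print(np.round(((w[...,:2]-[.5140,.2308])@ax)*1000).astype(int)); print(np.round(w[:,9,2]*1000))
```

```text
[[34 37 35 34 34 33 37 34 34 33 33 34 32 33 34 31 32 32]
 [38 37 35 39 37 34 36 36 36 36 36 36 34 36 36 33 31 36]
 [39 40 38 39 39 38 35 38 36 37 37 37 36 35 36 36 35 35]
 [39 39 38 38 37 39 39 39 39 38 39 37 38 38 38 39 38 37]
 [40 37 39 36 38 37 38 39 38 38 39 38 38 37 38 38 38 38]
 [39 39 39 40 38 37 39 38 39 37 37 39 39 39 38 37 37 38]
 [37 40 38 38 39 38 34 35 34 35 33 33 35 39 37 39 39 38]
 [40 38 39 38 32 34 34 34 35 34 36 36 34 34 33 39 38 37]
 [37 38 37 34 32 34 35 33 34 35 32 36 33 33 34 35 36 38]
 [39 39 34 35 33 34 33 35 33 35 36 32 36 34 35 34 37 38]
 [39 39 36 34 36 34 34 33 32 34 33 34 35 34 34 37 38 38]
 [38 37 38 38 35 33 34 32 35 33 35 35 34 35 35 37 37 37]
 [39 38 36 38 37 35 37 35 36 36 37 37 36 35 38 39 38 37]
 [38 38 39 39 38 38 38 37 36 36 38 38 40 39 38 36 37 38]
 [38 38 39 37 39 38 40 39 36 37 38 37 38 38 38 39 38 35]
 [38 39 39 38 37 36 38 38 37 37 37 39 39 36 37 40 37 37]
 [38 38 39 37 39 40 37 38 39 39 37 39 38 37 37 38 37 38]]
[43. 44. 44. 42. 39. 34. 29. 24. 23. 19. 15. 11. 12.  9.  8.  5.  4.]
```

Depth in the hole is about 34 mm from the centre against 38 mm at the face. That is a flat floor 4 mm down, so the outer (+x) end looks like the shallow recess. The probe will confirm it. Now a helper that proposes rows.

```bash
cat >> h.py <<'E'
from scipy.spatial.transform import Rotation as Ro
def Rot(xdir,zdir):
    x=np.array(xdir,float);x/=np.linalg.norm(x);z=np.array(zdir,float);z-=x*(z@x);z/=np.linalg.norm(z)
    return np.stack([x,np.cross(z,x),z],1)
def down(jawyaw):
    a=np.radians(jawyaw);return Rot([0,0,-1],[np.cos(a),np.sin(a),0])
def plan(pt,Rt,step=40,rstep=.14,nmax=8):
    s=robot.read_state();p=np.array(s['tool_pos']);R=np.array(s['tool_rot']);pt=np.array(pt)
    rv=Ro.from_matrix(R.T@Rt).as_rotvec();D=pt-p
    n=max(1,int(np.ceil(max(np.linalg.norm(D)*1000/step,np.linalg.norm(rv)/rstep))))
    print("pos",p.round(4),"q",np.round(s['q'],3),"dist",np.round(D*1000,1),"rv",rv.round(3),"n",n)
    dR=Ro.from_rotvec(rv/n).as_matrix();Rc=R.copy()
    for i in range(min(n,nmax)):
        d=Rc.T@D/n*1000
        print('{"dx":%.1f,"dy":%.1f,"dz":%.1f,"rx":%.3f,"ry":%.3f,"rz":%.3f},'%(*d,*(rv/n)))
        Rc=Rc@dR
def st():
    s=robot.read_state();print("t",round(s['t'],2),"pos",np.round(s['tool_pos'],4),"q",np.round(s['q'],3),"F",np.round(s['wrist_force'],2),"T",np.round(s['wrist_torque'],2),"w",round(s['gripper_width'],4))
    R=np.array(s['tool_rot']);print("x",R[:,0].round(3),"z",R[:,2].round(3))
E
python3 - <<'E'
from h import *
plan([.514,.231,.15],down(116.2))
E
```

```text
pos [0.2262 0.4734 0.2477] q [ 1.125  0.126 -0.04   1.405  0.     1.571] dist [ 287.8 -242.4  -97.7] rv [-0.903 -0.001 -0.001] n 10
{"dx":9.8,"dy":-36.4,"dz":-9.5,"rx":-0.090,"ry":-0.000,"rz":-0.000},
{"dx":9.8,"dy":-35.4,"dz":-12.7,"rx":-0.090,"ry":-0.000,"rz":-0.000},
{"dx":9.8,"dy":-34.1,"dz":-15.8,"rx":-0.090,"ry":-0.000,"rz":-0.000},
{"dx":9.8,"dy":-32.6,"dz":-18.9,"rx":-0.090,"ry":-0.000,"rz":-0.000},
{"dx":9.8,"dy":-30.7,"dz":-21.7,"rx":-0.090,"ry":-0.000,"rz":-0.000},
{"dx":9.8,"dy":-28.6,"dz":-24.4,"rx":-0.090,"ry":-0.000,"rz":-0.000},
{"dx":9.8,"dy":-26.3,"dz":-26.9,"rx":-0.090,"ry":-0.000,"rz":-0.000},
{"dx":9.8,"dy":-23.8,"dz":-29.2,"rx":-0.090,"ry":-0.000,"rz":-0.000},
```

apply_moves([
  {"rx": -0.1},
])

```text
invalid input
```

Run:
```python
from h import *
st();plan([.514,.231,.15],down(116.2))
```

```text
t 0.15 pos [0.2262 0.4734 0.2477] q [ 1.125  0.126 -0.04   1.405  0.     1.571] F [-1.14  0.35  0.32] T [-0.01  0.01 -0.02] w 0.0851
x [-0.001 -0.001 -1.   ] z [ 0.431  0.902 -0.001]
pos [0.2262 0.4734 0.2477] q [ 1.125  0.126 -0.04   1.405  0.     1.571] dist [ 287.8 -242.4  -97.7] rv [-0.903 -0.001 -0.001] n 10
{"dx":9.8,"dy":-36.4,"dz":-9.5,"rx":-0.090,"ry":-0.000,"rz":-0.000},
{"dx":9.8,"dy":-35.4,"dz":-12.7,"rx":-0.090,"ry":-0.000,"rz":-0.000},
{"dx":9.8,"dy":-34.1,"dz":-15.8,"rx":-0.090,"ry":-0.000,"rz":-0.000},
{"dx":9.8,"dy":-32.6,"dz":-18.9,"rx":-0.090,"ry":-0.000,"rz":-0.000},
{"dx":9.8,"dy":-30.7,"dz":-21.7,"rx":-0.090,"ry":-0.000,"rz":-0.000},
{"dx":9.8,"dy":-28.6,"dz":-24.4,"rx":-0.090,"ry":-0.000,"rz":-0.000},
{"dx":9.8,"dy":-26.3,"dz":-26.9,"rx":-0.090,"ry":-0.000,"rz":-0.000},
{"dx":9.8,"dy":-23.8,"dz":-29.2,"rx":-0.090,"ry":-0.000,"rz":-0.000},
```

Each row probably needs every key.

apply_moves([
  {"dx": 10,"dy": -36,"dz": -10,"rx": -0.09,"ry": 0,"rz": 0,"claw": 1},
], squeeze=60)

```text
t: 0.25
tool_pos: [0.2532, 0.4508, 0.2381]
tool_rot: [[-0.001, -0.94, 0.342], [0.001, 0.342, 0.94], [-1.0, 0.001, 0.001]]
wrist_force: [0.4, 1.1, -0.5]
gripper_width: 0.0854
```

Run:
```python
from h import *
st();plan([.514,.231,.15],down(116.2))
```

```text
t 0.25 pos [0.2532 0.4508 0.2381] q [ 1.059e+00  1.100e-01 -7.900e-02  1.380e+00  1.000e-03  1.408e+00] F [ 0.38  1.08 -0.53] T [-0.03 -0.11 -0.02] w 0.0854
x [-0.001  0.001 -1.   ] z [0.342 0.94  0.001]
pos [0.2532 0.4508 0.2381] q [ 1.059e+00  1.100e-01 -7.900e-02  1.380e+00  1.000e-03  1.408e+00] dist [ 260.8 -219.8  -88.1] rv [-0.807  0.001 -0.001] n 9
{"dx":9.7,"dy":-35.6,"dz":-13.0,"rx":-0.090,"ry":0.000,"rz":-0.000},
{"dx":9.8,"dy":-34.3,"dz":-16.2,"rx":-0.090,"ry":0.000,"rz":-0.000},
{"dx":9.8,"dy":-32.7,"dz":-19.2,"rx":-0.090,"ry":0.000,"rz":-0.000},
{"dx":9.8,"dy":-30.9,"dz":-22.0,"rx":-0.090,"ry":0.000,"rz":-0.000},
{"dx":9.8,"dy":-28.8,"dz":-24.7,"rx":-0.090,"ry":0.000,"rz":-0.000},
{"dx":9.8,"dy":-26.4,"dz":-27.2,"rx":-0.090,"ry":0.000,"rz":-0.000},
{"dx":9.8,"dy":-23.9,"dz":-29.4,"rx":-0.090,"ry":0.000,"rz":-0.000},
{"dx":9.8,"dy":-21.2,"dz":-31.4,"rx":-0.090,"ry":0.000,"rz":-0.000},
```

apply_moves([
  {"dx": 10,"dy": -36,"dz": -13,"rx": -0.09,"ry": 0,"rz": 0,"claw": 1},
  {"dx": 10,"dy": -34,"dz": -16,"rx": -0.09,"ry": 0,"rz": 0,"claw": 1},
  {"dx": 10,"dy": -33,"dz": -19,"rx": -0.09,"ry": 0,"rz": 0,"claw": 1},
  {"dx": 10,"dy": -31,"dz": -22,"rx": -0.09,"ry": 0,"rz": 0,"claw": 1},
  {"dx": 10,"dy": -29,"dz": -25,"rx": -0.09,"ry": 0,"rz": 0,"claw": 1},
  {"dx": 10,"dy": -26,"dz": -27,"rx": -0.09,"ry": 0,"rz": 0,"claw": 1},
  {"dx": 10,"dy": -24,"dz": -29,"rx": -0.09,"ry": 0,"rz": 0,"claw": 1},
  {"dx": 10,"dy": -21,"dz": -31,"rx": -0.09,"ry": 0,"rz": 0,"claw": 1},
])

```text
t: 1.05
tool_pos: [0.4945, 0.2526, 0.153]
tool_rot: [[-0.002, -0.918, -0.396], [0.0, -0.396, 0.918], [-1.0, 0.002, 0.001]]
wrist_force: [-0.4, 0.4, -0.2]
gripper_width: 0.0855
```

Run:
```python
from h import *
st();plan([.514,.231,.15],down(116.2))
```

```text
t 1.05 pos [0.4945 0.2526 0.153 ] q [ 4.720e-01  2.000e-01 -1.600e-01  1.212e+00  1.000e-03  6.500e-02] F [-0.38  0.41 -0.17] T [ 0.02 -0.03  0.03] w 0.0855
x [-0.002  0.    -1.   ] z [-0.396  0.918  0.001]
pos [0.4945 0.2526 0.153 ] q [ 4.720e-01  2.000e-01 -1.600e-01  1.212e+00  1.000e-03  6.500e-02] dist [ 19.5 -21.6  -3. ] rv [-0.051  0.001 -0.002] n 1
{"dx":3.0,"dy":-9.4,"dz":-27.5,"rx":-0.051,"ry":0.001,"rz":-0.002},
```

apply_moves([
  {"dx": 3,"dy": -9,"dz": -27,"rx": -0.05,"ry": 0,"rz": 0,"claw": 1},
  {"dx": 0,"dy": 0,"dz": 0,"rx": 0,"ry": 0,"rz": 0,"claw": 1},
])

```text
t: 1.25
tool_pos: [0.5162, 0.227, 0.1471]
tool_rot: [[-0.005, -0.898, -0.44], [-0.002, -0.44, 0.898], [-1.0, 0.005, 0.0]]
wrist_force: [-0.3, 0.4, 0.1]
gripper_width: 0.0853
```

Run:
```python
from h import *
st()
p,d=imaging.read_camera("wrist"); cv2.imwrite("pics/w1.png",p); np.save("pics/w1.npy",d)
p,d=imaging.read_camera("scene"); cv2.imwrite("pics/s1.png",p)
```

```text
t 1.25 pos [0.5162 0.227  0.1471] q [ 0.414  0.221 -0.148  1.208 -0.    -0.041] F [-0.26  0.41  0.07] T [ 0.04 -0.02 -0.05] w 0.0853
x [-0.005 -0.002 -1.   ] z [-0.44   0.898  0.   ]
```

View pics/w1.png

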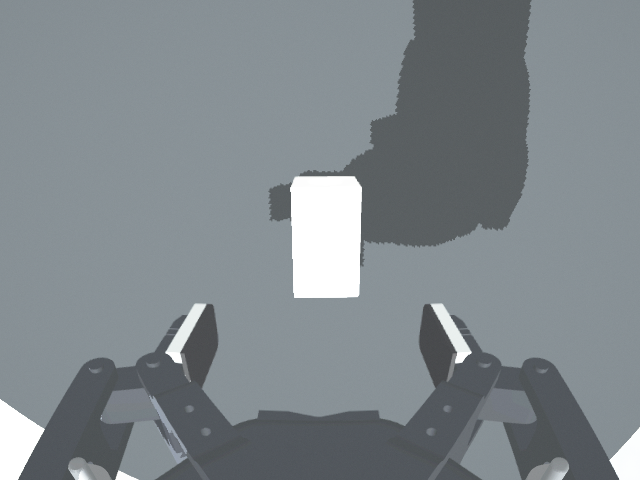

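The wrist view shows the block's top face spanning about (291,187)–(361,187) to (293,297)–(359,297), nearly square to the jaws. I'll convert that to world coordinates.

```bash
cat >> h.py <<'E'
def wray(u,v,pos,R):
    P=imaging.camera_params("wrist");H=P['hand_eye'];a=np.array([(u-P['cx'])/P['fx'],(v-P['cy'])/P['fy']]);r=np.linalg.norm(a)
    c=np.array([*(a/r*np.sin(r)),np.cos(r)])
    d=R@H[:3,:3]@c;o=pos+R@H[:3,3];return o,d
def w_at_z(u,v,z,pos,R):
    o,d=wray(u,v,pos,R);return o+d*(z-o[2])/d[2]
E
python3 - <<'E'
from h import *
s=robot.read_state();p,R=np.array(s['tool_pos']),np.array(s['tool_rot'])
c=np.array([w_at_z(u,v,.044,p,R) for u,v in [(291,187),(361,187),(359,297),(293,297)]])
print(c.round(4),c.mean(0).round(4),[np.linalg.norm(c[i]-c[(i+1)%4]).round(4) for i in range(4)])
e=c[0]+c[1]-c[2]-c[3];print(np.degrees(np.arctan2(e[1],e[0])))
plan([.514,.231,.12],down(116.2),step=30)
E
```

```text
[[0.4886 0.1966 0.044 ]
 [0.4692 0.236  0.044 ]
 [0.5375 0.2711 0.044 ]
 [0.5575 0.23   0.044 ]] [0.5132 0.2334 0.044 ] [np.float64(0.0439), np.float64(0.0768), np.float64(0.0457), np.float64(0.0766)]
-153.49619193104198
pos [0.5145 0.2289 0.1476] q [ 4.180e-01  2.190e-01 -1.480e-01  1.208e+00  1.000e-03 -3.800e-02] dist [ -0.5   2.1 -27.6] rv [-0.001  0.001 -0.005] n 1
{"dx":27.6,"dy":-0.6,"dz":2.1,"rx":-0.001,"ry":0.001,"rz":-0.005},
```

apply_moves([
  {"dx": 40,"dy": 0,"dz": 2,"rx": 0,"ry": 0,"rz": -0.005,"claw": 1},
  {"dx": 40,"dy": 0,"dz": 0,"rx": 0,"ry": 0,"rz": 0,"claw": 1},
  {"dx": 25,"dy": 0,"dz": 0,"rx": 0,"ry": 0,"rz": 0,"claw": 1},
  {"dx": 10,"dy": 0,"dz": 0,"rx": 0,"ry": 0,"rz": 0,"claw": 1},
  {"dx": 0,"dy": 0,"dz": 0,"rx": 0,"ry": 0,"rz": 0,"claw": 1},
])

```text
t: 1.85
tool_pos: [0.5115, 0.2362, 0.0325]
tool_rot: [[0.003, -0.896, -0.444], [0.005, -0.444, 0.896], [-1.0, -0.005, 0.003]]
wrist_force: [-0.2, 0.1, -0.6]
gripper_width: 0.0856
```

Run:
```python
from h import *
st();plan([.514,.2315,.023],down(116.2),step=30)
p,d=imaging.read_camera("wrist"); cv2.imwrite("pics/w2.png",p)
```

```text
t 1.85 pos [0.5115 0.2362 0.0325] q [ 0.431  0.279 -0.335  0.951  0.003 -0.029] F [-0.18  0.07 -0.55] T [0.02 0.03 0.  ] w 0.0856
x [ 0.003  0.005 -1.   ] z [-0.444  0.896  0.003]
pos [0.5115 0.2362 0.0325] q [ 0.431  0.279 -0.335  0.951  0.003 -0.029] dist [ 2.5 -4.7 -9.5] rv [0.003 0.003 0.005] n 1
{"dx":9.4,"dy":-0.1,"dz":-5.3,"rx":0.003,"ry":0.003,"rz":0.005},
```

View pics/w2.png

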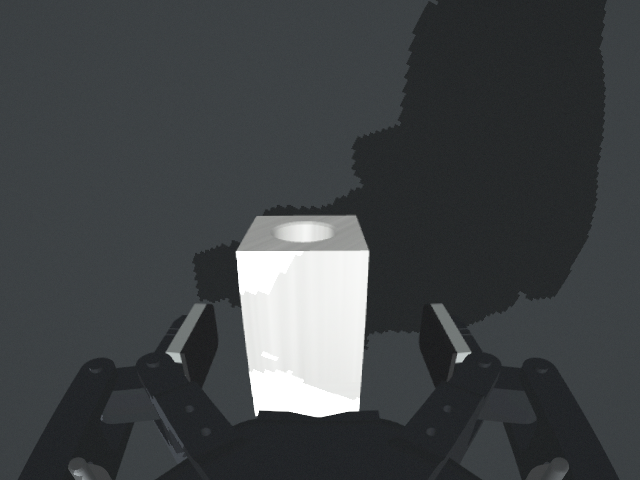

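The wrist view shows the block between the open jaws, about 5 mm to the left (centre column ~302). The near-end hole is at (303,232). I'll correct the offset, lower and close.

apply_moves([
  {"dx": 4,"dy": 0,"dz": -5,"rx": 0,"ry": 0,"rz": 0.005,"claw": 1},
  {"dx": 5,"dy": 0,"dz": 0,"rx": 0,"ry": 0,"rz": 0,"claw": 1},
  {"dx": 0,"dy": 0,"dz": 0,"rx": 0,"ry": 0,"rz": 0,"claw": 1},
])

```text
t: 2.2
tool_pos: [0.5165, 0.2334, 0.0278]
tool_rot: [[0.005, -0.896, -0.445], [0.006, -0.445, 0.896], [-1.0, -0.007, 0.003]]
wrist_force: [-0.1, -0.8, 1.1]
gripper_width: 0.0859
```

Run:
```python
from h import *
st();plan([.514,.2315,.023],down(116.2),step=30)
```

```text
t 2.2 pos [0.5165 0.2334 0.0278] q [ 0.423  0.288 -0.335  0.941  0.003 -0.038] F [-0.08 -0.76  1.12] T [-0.06  0.02 -0.02] w 0.0859
x [ 0.005  0.006 -1.   ] z [-0.445  0.896  0.003]
pos [0.5165 0.2334 0.0278] q [ 0.423  0.288 -0.335  0.941  0.003 -0.038] dist [-2.5 -1.9 -4.8] rv [0.004 0.003 0.007] n 1
{"dx":4.8,"dy":3.1,"dz":-0.6,"rx":0.004,"ry":0.003,"rz":0.007},
```

apply_moves([
  {"dx": 5,"dy": 3,"dz": -1,"rx": 0,"ry": 0,"rz": 0.007,"claw": 1},
  {"dx": 0,"dy": 0,"dz": 0,"rx": 0,"ry": 0,"rz": 0,"claw": -1},
  {"dx": 0,"dy": 0,"dz": 0,"rx": 0,"ry": 0,"rz": 0,"claw": -1},
  {"dx": 0,"dy": 0,"dz": 0,"rx": 0,"ry": 0,"rz": 0,"claw": -1},
  {"dx": 0,"dy": 0,"dz": 0,"rx": 0,"ry": 0,"rz": 0,"claw": -1},
  {"dx": 0,"dy": 0,"dz": 0,"rx": 0,"ry": 0,"rz": 0,"claw": -1},
  {"dx": 0,"dy": 0,"dz": 0,"rx": 0,"ry": 0,"rz": 0,"claw": -1},
  {"dx": 0,"dy": 0,"dz": 0,"rx": 0,"ry": 0,"rz": 0,"claw": -1},
], squeeze=80)

```text
t: 3.0
tool_pos: [0.5152, 0.2314, 0.0241]
tool_rot: [[0.001, -0.896, -0.444], [0.004, -0.444, 0.896], [-1.0, -0.003, 0.003]]
wrist_force: [0.0, 0.6, -0.0]
gripper_width: 0.0432
```

Run:
```python
from h import *
st()
p,d=imaging.read_camera("wrist"); cv2.imwrite("pics/w3.png",p)
```

```text
t 3.0 pos [0.5152 0.2314 0.0241] q [ 0.421  0.291 -0.34   0.938  0.003 -0.04 ] F [ 0.01  0.58 -0.04] T [-0.09  0.03  0.  ] w 0.0432
x [ 0.001  0.004 -1.   ] z [-0.444  0.896  0.003]
```

View pics/w3.png

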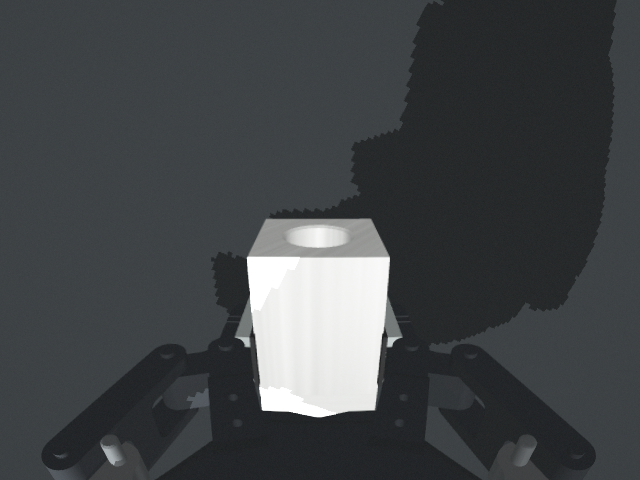

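The block is gripped (width 43.2 mm) and centred. Lift first.

apply_moves([
  {"dx": -20,"dy": 0,"dz": 0,"rx": 0,"ry": 0,"rz": 0,"claw": -1},
  {"dx": -40,"dy": 0,"dz": 0,"rx": 0,"ry": 0,"rz": 0,"claw": -1},
  {"dx": -45,"dy": 0,"dz": 0,"rx": 0,"ry": 0,"rz": 0,"claw": -1},
  {"dx": -45,"dy": 0,"dz": 0,"rx": 0,"ry": 0,"rz": 0,"claw": -1},
  {"dx": -40,"dy": 0,"dz": 0,"rx": 0,"ry": 0,"rz": 0,"claw": -1},
  {"dx": -20,"dy": 0,"dz": 0,"rx": 0,"ry": 0,"rz": 0,"claw": -1},
])

```text
t: 3.65
tool_pos: [0.5101, 0.2283, 0.2318]
tool_rot: [[-0.018, -0.896, -0.444], [-0.005, -0.444, 0.896], [-1.0, 0.018, 0.004]]
wrist_force: [0.0, -0.3, -3.9]
gripper_width: 0.0434
```

Run:
```python
from h import *
st();a=np.radians(24)
plan([.457,.203,.30],Rot([np.cos(a),np.sin(a),0],[-np.sin(a),np.cos(a),0]),rstep=.135)
```

```text
t 3.65 pos [0.5101 0.2283 0.2318] q [ 0.419  0.205  0.019  1.402  0.003 -0.041] F [ 0.04 -0.32 -3.94] T [ 0.01 -0.1   0.01] w 0.0434
x [-0.018 -0.005 -1.   ] z [-0.444  0.896  0.004]
pos [0.5101 0.2283 0.2318] q [ 0.419  0.205  0.019  1.402  0.003 -0.041] dist [-53.1 -25.3  68.2] rv [ 0.03   0.035 -1.589] n 12
{"dx":-5.6,"dy":5.0,"dz":0.1,"rx":0.002,"ry":0.003,"rz":-0.132},
{"dx":-6.2,"dy":4.2,"dz":0.1,"rx":0.002,"ry":0.003,"rz":-0.132},
{"dx":-6.7,"dy":3.4,"dz":0.0,"rx":0.002,"ry":0.003,"rz":-0.132},
{"dx":-7.1,"dy":2.4,"dz":0.0,"rx":0.002,"ry":0.003,"rz":-0.132},
{"dx":-7.4,"dy":1.5,"dz":-0.0,"rx":0.002,"ry":0.003,"rz":-0.132},
{"dx":-7.5,"dy":0.5,"dz":-0.0,"rx":0.002,"ry":0.003,"rz":-0.132},
{"dx":-7.5,"dy":-0.5,"dz":-0.1,"rx":0.002,"ry":0.003,"rz":-0.132},
{"dx":-7.4,"dy":-1.5,"dz":-0.1,"rx":0.002,"ry":0.003,"rz":-0.132},
```

apply_moves([
  {"dx": -6,"dy": 5,"dz": 0,"rx": 0.002,"ry": 0.003,"rz": -0.13,"claw": -1},
  {"dx": -6,"dy": 4,"dz": 0,"rx": 0.002,"ry": 0.003,"rz": -0.13,"claw": -1},
  {"dx": -7,"dy": 3,"dz": 0,"rx": 0.002,"ry": 0.003,"rz": -0.13,"claw": -1},
  {"dx": -7,"dy": 2,"dz": 0,"rx": 0.002,"ry": 0.003,"rz": -0.13,"claw": -1},
  {"dx": -7,"dy": 1,"dz": 0,"rx": 0.002,"ry": 0.003,"rz": -0.13,"claw": -1},
  {"dx": -7,"dy": 0,"dz": 0,"rx": 0.002,"ry": 0.003,"rz": -0.13,"claw": -1},
  {"dx": -7,"dy": 0,"dz": 0,"rx": 0.002,"ry": 0.003,"rz": -0.13,"claw": -1},
  {"dx": -7,"dy": -1,"dz": 0,"rx": 0.002,"ry": 0.003,"rz": -0.13,"claw": -1},
])

```text
t: 4.45
tool_pos: [0.4765, 0.2121, 0.2705]
tool_rot: [[0.785, -0.454, -0.421], [0.36, -0.219, 0.907], [-0.504, -0.863, -0.009]]
wrist_force: [0.7, 0.5, -3.8]
gripper_width: 0.0429
```

Run:
```python
from h import *
st();a=np.radians(24)
plan([.457,.203,.30],Rot([np.cos(a),np.sin(a),0],[-np.sin(a),np.cos(a),0]),rstep=.135)
```

```text
t 4.45 pos [0.4765 0.2121 0.2705] q [ 0.409 -0.586 -0.982  0.134  0.017 -0.02 ] F [ 0.74  0.49 -3.81] T [-0.57  1.31 -0.03] w 0.0429
x [ 0.785  0.36  -0.504] z [-0.421  0.907 -0.009]
pos [0.4765 0.2121 0.2705] q [ 0.409 -0.586 -0.982  0.134  0.017 -0.02 ] dist [-19.5  -9.1  29.5] rv [ 0.013  0.013 -0.529] n 4
{"dx":-8.4,"dy":-3.7,"dz":-0.1,"rx":0.003,"ry":0.003,"rz":-0.132},
{"dx":-7.8,"dy":-4.7,"dz":-0.1,"rx":0.003,"ry":0.003,"rz":-0.132},
{"dx":-7.1,"dy":-5.7,"dz":-0.1,"rx":0.003,"ry":0.003,"rz":-0.132},
{"dx":-6.3,"dy":-6.6,"dz":-0.1,"rx":0.003,"ry":0.003,"rz":-0.132},
```

Run:
```python
import numpy as np
from scipy.optimize import fsolve
D=np.array([(.126,-.04,1.405,.5247,.2475),(.110,-.079,1.380,.517,.2381),(.2,-.16,1.212,.5553,.153),(.221,-.148,1.208,.5639,.1471),(.279,-.335,.951,.5634,.0325),(.291,-.34,.938,.5648,.0241),(.205,.019,1.402,.5589,.2318),(-.586,-.982,.134,.5216,.2705)])
A=[];B=[]
for q2,q3,q4,r,z in D:
    f=q2-q3;p=f+q4
    A.append([np.sin(q2),np.cos(f),np.sin(f),np.cos(p),1,0]);B.append(r)
    A.append([np.cos(q2),-np.sin(f),np.cos(f),-np.sin(p),0,1]);B.append(z)
A=np.array(A);B=np.array(B);x,res,rk,sv=np.linalg.lstsq(A,B,rcond=None);print(x.round(3),rk,sv.round(3),np.abs(A@x-B).max())
a,b,c,L,r0,h=x
for (r,z,p) in [(.575,.19,0),(.575,.13,0),(.575,.25,0),(.65,.3,0),(.6,.25,0),(.575,.19,.15),(.575,.13,.15)]:
    def F(v):
        q2,f=v;return [a*np.sin(q2)+b*np.cos(f)+c*np.sin(f)+L*np.cos(p)+r0-r,a*np.cos(q2)-b*np.sin(f)+c*np.cos(f)-L*np.sin(p)+h-z]
    s,i,ok,m=fsolve(F,[-.5,.4],full_output=1);print(r,z,p,"q2,q3,q4",s[0].round(3),(s[0]-s[1]).round(3),(p-s[1]).round(3),ok)
```

```text
[0.533 0.451 0.079 0.429 0.    0.143] 6 [5.557 4.008 0.885 0.346 0.337 0.184] 0.0004778397468435669
0.575 0.19 0 q2,q3,q4 0.338 -1.474 -1.812 1
0.575 0.13 0 q2,q3,q4 2.57 -2.001 -4.57 1
0.575 0.25 0 q2,q3,q4 -0.038 -1.411 -1.373 1
0.65 0.3 0 q2,q3,q4 -0.077 -1.212 -1.135 1
0.6 0.25 0 q2,q3,q4 0.011 -1.365 -1.375 1
0.575 0.19 0.15 q2,q3,q4 -0.049 -1.397 -1.198 1
0.575 0.13 0.15 q2,q3,q4 0.308 -1.461 -1.619 1
```

The planar fit is good to 0.5 mm. It shows that a horizontal tool pointing radially outward under the probe breaks the q3 limit. Swinging the tool sideways with q5 should avoid that. A small yaw will tell me where the q5 axis sits.

apply_moves([
  {"dx": 0,"dy": 0,"dz": 0,"rx": 0,"ry": 0.14,"rz": 0,"claw": -1},
  {"dx": 0,"dy": 0,"dz": 0,"rx": 0,"ry": 0.14,"rz": 0,"claw": -1},
  {"dx": 0,"dy": 0,"dz": 0,"rx": 0,"ry": 0.14,"rz": 0,"claw": -1},
  {"dx": 0,"dy": 0,"dz": 0,"rx": 0,"ry": 0.14,"rz": 0,"claw": -1},
  {"dx": 0,"dy": 0,"dz": 0,"rx": 0,"ry": 0,"rz": 0,"claw": -1},
])

```text
t: 4.95
tool_pos: [0.4676, 0.2021, 0.2504]
tool_rot: [[0.881, -0.472, 0.033], [-0.158, -0.228, 0.961], [-0.446, -0.852, -0.275]]
wrist_force: [0.2, 0.3, -4.2]
gripper_width: 0.0429
```

Run:
```python
from h import *
np.set_printoptions(precision=5,suppress=True)
st();s=robot.read_state();print(repr(s['q']),repr(s['tool_pos']),repr(s['tool_rot']))
```

```text
t 4.95 pos [0.4676 0.2021 0.2504] q [ 0.836 -0.4   -0.924  0.232 -0.862  0.308] F [ 0.17  0.28 -4.23] T [0.3  1.52 0.06] w 0.0429
x [ 0.881 -0.158 -0.446] z [ 0.033  0.961 -0.275]
array([ 0.83618, -0.40032, -0.92379,  0.23177, -0.86248,  0.30815]) array([0.46757, 0.2021 , 0.2504 ]) array([[ 0.88109, -0.47182,  0.03252],
       [-0.15755, -0.22799,  0.96083],
       [-0.44593, -0.8517 , -0.27522]])
```

```bash
cat > kin.py <<'E'
import numpy as np
from scipy.spatial.transform import Rotation as Ro
from scipy.optimize import least_squares
C=np.array([[1,0,0],[0,0,1],[0,-1,0]],float)
a,b,c,r0,h=0.533,0.451,0.079,0.0,0.143
L4,L5=None,None
def rz(t):return Ro.from_euler('z',t).as_matrix()
def ry(t):return Ro.from_euler('y',t).as_matrix()
def rx(t):return Ro.from_euler('x',t).as_matrix()
def fk(q,l4,l5):
    f=q[1]-q[2];p=f+q[3]
    M=rz(q[0])@ry(p);R5=M@rz(q[4]);R=R5@rx(q[5])@C
    w=np.array([a*np.sin(q[1])+b*np.cos(f)+c*np.sin(f)+r0,0,h+a*np.cos(q[1])-b*np.sin(f)+c*np.cos(f)])
    return rz(q[0])@w+M[:,0]*l4+R5[:,0]*l5,R
LO=np.array([-2.72,-.95,-1.27,-1.78,-1.46,-3.14]);HI=np.array([2.72,1.95,1.35,2.02,1.47,3.14])
E
python3 - <<'E'
from kin import *
q=[ 0.83618, -0.40032, -0.92379,  0.23177, -0.86248,  0.30815];p=np.array([0.46757, 0.2021 , 0.2504 ])
R=np.array([[ 0.88109, -0.47182,  0.03252],
       [-0.15755, -0.22799,  0.96083],
       [-0.44593, -0.8517 , -0.27522]])
P,Rm=fk(q,0,.429);print((Rm-R).round(4))
for l4 in np.arange(0,.3,.02):
    P,_=fk(q,l4,.429-l4);print(l4.round(2),(P-p).round(4))
E
```

```text
[[ 0. -0.  0.]
 [-0. -0. -0.]
 [-0. -0. -0.]]
0.0 [ 0.0595 -0.1047  0.0351]
0.02 [ 0.0516 -0.0907  0.0303]
0.04 [ 0.0438 -0.0768  0.0255]
0.06 [ 0.0359 -0.0628  0.0208]
0.08 [ 0.028  -0.0488  0.016 ]
0.1 [ 0.0202 -0.0349  0.0112]
0.12 [ 0.0123 -0.0209  0.0064]
0.14 [ 0.0045 -0.007   0.0016]
0.16 [-0.0034  0.007  -0.0032]
0.18 [-0.0113  0.021  -0.008 ]
0.2 [-0.0191  0.0349 -0.0128]
0.22 [-0.027   0.0489 -0.0176]
0.24 [-0.0348  0.0628 -0.0224]
0.26 [-0.0427  0.0768 -0.0272]
0.28 [-0.0506  0.0907 -0.0319]
```

```bash
cat >> kin.py <<'E'
L4,L5=.150,.279
def Rh(psi,yup=1,tilt=0):
    x=np.array([np.cos(psi)*np.cos(tilt),np.sin(psi)*np.cos(tilt),-np.sin(tilt)])
    u=np.array([0,0,yup]);y=u-x*(u@x);y/=np.linalg.norm(y);return np.stack([x,y,np.cross(x,y)],1)
def ik(p,R,seed,m=0.03):
    def F(q):
        P,Q=fk(q,L4,L5);return np.r_[(P-p)*10,Ro.from_matrix(Q.T@R).as_rotvec()]
    return least_squares(F,np.clip(seed,LO+m+.01,HI-m-.01),bounds=(LO+m,HI-m))
E
python3 - <<'E'
from kin import *
np.set_printoptions(precision=3,suppress=True)
for yup in (1,-1):
  for deg in range(-130,20,10):
    out=[]
    for z in (.12,.19):
      best=None
      for q5 in(-1.3,-.6,.6,1.3):
       for q6 in ((3,-3) if yup>0 else (0,)):
        r=ik(np.array([.512,-.258,z]),Rh(np.radians(deg),yup),[-.2,-.3,-.9,.3,q5,q6])
        if best is None or r.cost<best.cost:best=r
      out.append((best.cost,best.x))
    print(yup,deg,*["%.4f %s"%(c,x) for c,x in out])
E
```

```text
1 -130 0.0312 [-0.043  0.878  0.125  1.99  -1.017 -0.33 ] 0.0505 [-0.037  0.746  0.107  1.99  -1.046 -0.429]
1 -120 0.0128 [-0.015  0.876  0.046  1.99  -1.12  -0.285] 0.0236 [-0.011  0.742  0.031  1.99  -1.143 -0.395]
1 -110 0.0034 [ 0.01   0.872 -0.048  1.99  -1.236 -0.218] 0.0081 [ 0.012  0.735 -0.056  1.99  -1.251 -0.34 ]
1 -100 0.0004 [ 0.03   0.862 -0.159  1.99  -1.371 -0.128] 0.0015 [ 0.031  0.724 -0.161  1.99  -1.378 -0.262]
1 -90 0.0053 [ 0.04   0.855 -0.21   1.99  -1.43  -0.086] 0.0054 [ 0.04   0.717 -0.206  1.99  -1.43  -0.228]
1 -80 0.0000 [ 0.036  0.598 -1.117 -1.684 -1.43  -3.11 ] 0.0000 [ 0.036  0.414 -1.112 -1.557 -1.43   3.11 ]
1 -70 0.0001 [ 0.011  0.58  -1.218 -1.75  -1.234 -3.096] 0.0001 [ 0.01   0.337 -1.208 -1.515 -1.232 -3.11 ]
1 -60 0.0086 [-0.003  0.568 -1.24  -1.75  -1.164 -3.089] 0.0045 [-0.021  0.198 -1.24  -1.301 -1.088 -3.022]
1 -50 0.0376 [-0.044  0.227 -1.24  -1.128 -0.999 -2.872] 0.0208 [-0.076 -0.003 -1.24  -0.978 -0.896 -2.947]
1 -40 0.0742 [-0.13   0.023 -1.24  -0.842 -0.74  -2.882] 0.0418 [-0.185 -0.173 -1.24  -0.753 -0.606 -2.974]
1 -30 0.1028 [-0
[... 1456 characters left out ...]
.0208 [-0.076 -0.003 -1.24  -0.978 -0.896  0.195]
-1 -40 0.0742 [-0.13   0.023 -1.24  -0.842 -0.74   0.26 ] 0.0418 [-0.185 -0.173 -1.24  -0.753 -0.606  0.167]
-1 -30 0.1028 [-0.352 -0.158 -1.24  -0.638 -0.235  0.091] 0.0560 [-0.385 -0.289 -1.24  -0.624 -0.168  0.05 ]
-1 -20 0.0956 [-0.683 -0.106 -1.24  -0.693  0.453 -0.172] 0.0527 [-0.629 -0.261 -1.24  -0.654  0.338 -0.1  ]
-1 -10 0.0611 [-0.842  0.093 -1.24  -0.933  0.847 -0.278] 0.0345 [-0.795 -0.117 -1.24  -0.823  0.722 -0.188]
-1 0 0.0264 [-0.908  0.307 -1.24  -1.26   1.065 -0.24 ] 0.0142 [-0.881  0.062 -1.24  -1.075  0.971 -0.182]
-1 10 0.0029 [-0.932  0.569 -1.24  -1.75   1.174 -0.053] 0.0013 [-0.924  0.281 -1.24  -1.452  1.136 -0.062]
```

Run:
```python
from kin import *
np.set_printoptions(precision=3,suppress=True)
for tilt in (.2,.3,.4,.5,.6):
  for deg in range(-90,31,10):
    out=[]
    for z in (.12,.19):
      best=None
      for q5 in(-1.2,-.4,.4,1.2):
       for q6 in (3,-3):
        r=ik(np.array([.512,-.258,z]),Rh(np.radians(deg),1,tilt),[-.3,-.1,-1,-.3,q5,q6],m=.04)
        if best is None or r.cost<best.cost:best=r
      out.append((best.cost,best.x))
    if max(o[0] for o in out)<1e-4:
      print(tilt,deg,*["%.5f %s mar %.2f"%(c,x,np.minimum(x-LO,HI-x).min()) for c,x in out])
```

```text
0.2 -90 0.00000 [ 0.03   0.385 -0.541  0.792 -1.369 -1.42 ] mar 0.09 0.00000 [ 0.03   0.298 -0.476  0.945 -1.369 -1.42 ] mar 0.09
0.2 -80 0.00000 [ 0.024  0.198 -0.914 -0.177 -1.321 -2.222] mar 0.14 0.00000 [ 0.024  0.07  -0.843  0.022 -1.321 -2.222] mar 0.14
0.2 -70 0.00000 [-0.003  0.183 -1.128 -0.779 -1.168 -2.645] mar 0.14 0.00000 [-0.003 -0.001 -1.06  -0.527 -1.168 -2.645] mar 0.21
0.2 10 0.00000 [-0.899  0.191 -1.217 -1.006  1.038  2.79 ] mar 0.05 0.00000 [-0.899 -0.029 -1.149 -0.718  1.038  2.79 ] mar 0.12
0.2 20 0.00000 [-0.943  0.181 -1.068 -0.614  1.229  2.535] mar 0.20 0.00000 [-0.943  0.016 -0.999 -0.38   1.229  2.535] mar 0.24
0.2 30 0.00000 [-0.962  0.237 -0.798  0.138  1.354  1.977] mar 0.12 0.00000 [-0.962  0.126 -0.727  0.319  1.354  1.977] mar 0.12
0.3 -90 0.00000 [ 0.017  0.326 -0.55   0.749 -1.27  -1.514] mar 0.19 0.00000 [ 0.017  0.244 -0.475  0.905 -1.27  -1.514] mar 0.19
0.3 -80 0.00000 [ 0.01   0.156 -0.837  0.09  -1.23  -2.084] mar 0.23 0.00000 [ 0.01   0.049 -0.757  0.278 -1.23  -2.084] mar 0.23
0.3 -70 0.00000 [-0.018  0.081 -1.048 -0.417 -1.101 -2.486] mar
[... 4418 characters left out ...]
00 [-0.545 -0.353 -1.002 -0.04   0.161  3.03 ] mar 0.11
0.6 -10 0.00000 [-0.653 -0.207 -1.082 -0.219  0.389  2.857] mar 0.19 0.00000 [-0.653 -0.318 -0.968  0.006  0.389  2.857] mar 0.28
0.6 0 0.00000 [-0.741 -0.155 -1.014 -0.112  0.591  2.664] mar 0.26 0.00000 [-0.741 -0.257 -0.904  0.101  0.591  2.664] mar 0.37
0.6 10 0.00000 [-0.807 -0.083 -0.915  0.057  0.756  2.44 ] mar 0.36 0.00000 [-0.807 -0.173 -0.809  0.254  0.756  2.44 ] mar 0.46
0.6 20 0.00000 [-0.85   0.01  -0.784  0.29   0.877  2.175] mar 0.49 0.00000 [-0.85  -0.069 -0.681  0.47   0.877  2.175] mar 0.59
0.6 30 0.00000 [-0.873  0.124 -0.625  0.575  0.949  1.872] mar 0.52 0.00000 [-0.873  0.056 -0.526  0.741  0.949  1.872] mar 0.52
```

The FK model now matches exactly (L4=150, L5=279 mm). With the present 90° grasp the final pose sits at joint limits, with low clearance over the jar. If I re-grip with the tool leaning 0.35 rad, the final pose (tool yaw −70°) has about 0.27 rad of margin. So I'll set the block back down and re-grip it tilted.

Run:
```python
from h import *
plan([.5152,.2314,.15],down(116.36),rstep=.135)
```

```text
pos [0.4676 0.2021 0.2504] q [ 0.836 -0.4   -0.924  0.232 -0.862  0.308] dist [  47.6   29.3 -100.4] rv [-0.29  -0.509  0.99 ] n 9
{"dx":9.1,"dy":6.3,"dz":6.4,"rx":-0.032,"ry":-0.057,"rz":0.110},
{"dx":10.1,"dy":5.0,"dz":6.0,"rx":-0.032,"ry":-0.057,"rz":0.110},
{"dx":10.9,"dy":3.7,"dz":5.6,"rx":-0.032,"ry":-0.057,"rz":0.110},
{"dx":11.5,"dy":2.3,"dz":5.0,"rx":-0.032,"ry":-0.057,"rz":0.110},
{"dx":12.0,"dy":0.8,"dz":4.4,"rx":-0.032,"ry":-0.057,"rz":0.110},
{"dx":12.2,"dy":-0.7,"dz":3.7,"rx":-0.032,"ry":-0.057,"rz":0.110},
{"dx":12.2,"dy":-2.1,"dz":3.0,"rx":-0.032,"ry":-0.057,"rz":0.110},
{"dx":12.1,"dy":-3.5,"dz":2.2,"rx":-0.032,"ry":-0.057,"rz":0.110},
```

apply_moves([
  {"dx": 9,"dy": 6,"dz": 6,"rx": -0.032,"ry": -0.057,"rz": 0.11,"claw": -1},
  {"dx": 10,"dy": 5,"dz": 6,"rx": -0.032,"ry": -0.057,"rz": 0.11,"claw": -1},
  {"dx": 11,"dy": 4,"dz": 6,"rx": -0.032,"ry": -0.057,"rz": 0.11,"claw": -1},
  {"dx": 11,"dy": 2,"dz": 5,"rx": -0.032,"ry": -0.057,"rz": 0.11,"claw": -1},
  {"dx": 12,"dy": 1,"dz": 4,"rx": -0.032,"ry": -0.057,"rz": 0.11,"claw": -1},
  {"dx": 12,"dy": -1,"dz": 4,"rx": -0.032,"ry": -0.057,"rz": 0.11,"claw": -1},
  {"dx": 12,"dy": -2,"dz": 3,"rx": -0.032,"ry": -0.057,"rz": 0.11,"claw": -1},
  {"dx": 12,"dy": -3,"dz": 2,"rx": -0.032,"ry": -0.057,"rz": 0.11,"claw": -1},
])

```text
t: 5.75
tool_pos: [0.4976, 0.229, 0.1529]
tool_rot: [[0.07, -0.895, -0.44], [0.029, -0.439, 0.898], [-0.997, -0.075, -0.005]]
wrist_force: [0.0, -0.4, -3.6]
gripper_width: 0.0432
```

Run:
```python
from h import *
plan([.5152,.2314,.15],down(116.36),rstep=.135)
p,d=imaging.read_camera("scene"); cv2.imwrite("pics/s2.png",p)
```

```text
pos [0.4976 0.229  0.1529] q [ 0.433  0.126 -0.251  1.118 -0.003 -0.023] dist [17.6  2.4 -2.9] rv [-0.004 -0.005  0.075] n 1
{"dx":4.2,"dy":-16.6,"dz":-5.5,"rx":-0.004,"ry":-0.005,"rz":0.075},
```

View pics/s2.png

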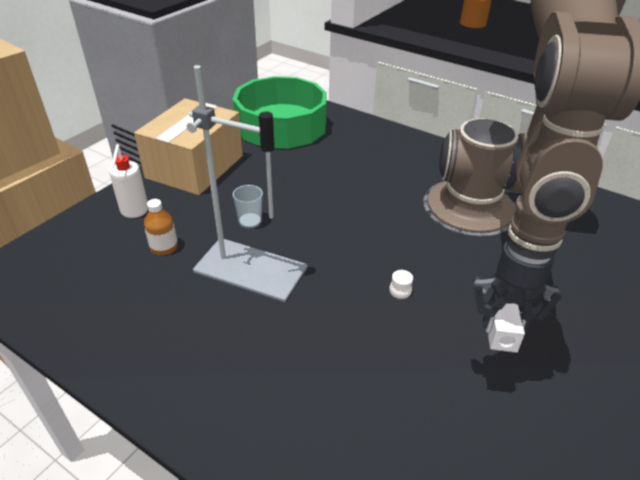

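The scene view shows the block held at (507,328) with everything else undisturbed. Now align and lower.

apply_moves([
  {"dx": 4,"dy": -16,"dz": -5,"rx": -0.004,"ry": -0.005,"rz": 0.075,"claw": -1},
  {"dx": 0,"dy": 0,"dz": 0,"rx": 0,"ry": 0,"rz": 0,"claw": -1},
  {"dx": 30,"dy": 0,"dz": 0,"rx": 0,"ry": 0,"rz": 0,"claw": -1},
  {"dx": 35,"dy": 0,"dz": 0,"rx": 0,"ry": 0,"rz": 0,"claw": -1},
  {"dx": 25,"dy": 0,"dz": 0,"rx": 0,"ry": 0,"rz": 0,"claw": -1},
  {"dx": 0,"dy": 0,"dz": 0,"rx": 0,"ry": 0,"rz": 0,"claw": -1},
])

```text
t: 6.4
tool_pos: [0.5147, 0.2279, 0.0466]
tool_rot: [[-0.02, -0.899, -0.438], [0.01, -0.438, 0.899], [-1.0, 0.014, 0.018]]
wrist_force: [0.1, -0.5, -3.5]
gripper_width: 0.043
```

Run:
```python
from h import *
st();plan([.5152,.2314,.027],down(116.36),rstep=.135)
```

```text
t 6.4 pos [0.5147 0.2279 0.0466] q [ 0.408  0.282 -0.298  1.005  0.017 -0.045] F [ 0.12 -0.52 -3.54] T [-0.04  0.07 -0.07] w 0.043
x [-0.02  0.01 -1.  ] z [-0.438  0.899  0.018]
pos [0.5147 0.2279 0.0466] q [ 0.408  0.282 -0.298  1.005  0.017 -0.045] dist [  0.5   3.5 -19.6] rv [-0.007  0.018 -0.014] n 1
{"dx":19.7,"dy":-2.2,"dz":2.6,"rx":-0.007,"ry":0.018,"rz":-0.014},
```

apply_moves([
  {"dx": 10,"dy": -2,"dz": 2,"rx": -0.007,"ry": 0.018,"rz": -0.014,"claw": -1},
  {"dx": 8,"dy": 0,"dz": 0,"rx": 0,"ry": 0,"rz": 0,"claw": -1},
  {"dx": 0,"dy": 0,"dz": 0,"rx": 0,"ry": 0,"rz": 0,"claw": -1},
])

```text
t: 6.7
tool_pos: [0.5161, 0.2304, 0.0328]
tool_rot: [[0.006, -0.896, -0.443], [0.007, -0.443, 0.896], [-1.0, -0.009, 0.003]]
wrist_force: [0.2, 0.3, -2.5]
gripper_width: 0.0431
```

Run:
```python
from h import *
st();plan([.5152,.2314,.0245],down(116.36),rstep=.135)
```

```text
t 6.7 pos [0.5161 0.2304 0.0328] q [ 0.418  0.28  -0.334  0.948  0.004 -0.041] F [ 0.19  0.3  -2.54] T [-0.02  0.04  0.08] w 0.0431
x [ 0.006  0.007 -1.   ] z [-0.443  0.896  0.003]
pos [0.5161 0.2304 0.0328] q [ 0.418  0.28  -0.334  0.948  0.004 -0.041] dist [-0.9  1.  -8.3] rv [-0.001  0.003  0.009] n 1
{"dx":8.3,"dy":0.4,"dz":1.3,"rx":-0.001,"ry":0.003,"rz":0.009},
```

apply_moves([
  {"dx": 5,"dy": 0,"dz": 1,"rx": 0,"ry": 0.003,"rz": 0.009,"claw": -1},
  {"dx": 3,"dy": 0,"dz": 0,"rx": 0,"ry": 0,"rz": 0,"claw": -1},
  {"dx": 1,"dy": 0,"dz": 0,"rx": 0,"ry": 0,"rz": 0,"claw": -1},
  {"dx": 0,"dy": 0,"dz": 0,"rx": 0,"ry": 0,"rz": 0,"claw": -1},
])

```text
t: 7.1
tool_pos: [0.5177, 0.232, 0.027]
tool_rot: [[0.004, -0.897, -0.443], [0.004, -0.443, 0.897], [-1.0, -0.005, 0.001]]
wrist_force: [0.2, -0.3, -3.4]
gripper_width: 0.0432
```

Run:
```python
from h import *
st()
```

```text
t 7.1 pos [0.5177 0.232  0.027 ] q [ 0.421  0.291 -0.333  0.942  0.002 -0.038] F [ 0.24 -0.32 -3.44] T [-0.04  0.02  0.02] w 0.0432
x [ 0.004  0.004 -1.   ] z [-0.443  0.897  0.001]
```

apply_moves([
  {"dx": 3,"dy": 0,"dz": 0,"rx": 0,"ry": 0,"rz": 0.004,"claw": -1},
  {"dx": 2,"dy": 0,"dz": 0,"rx": 0,"ry": 0,"rz": 0,"claw": -1},
  {"dx": 0,"dy": 0,"dz": 0,"rx": 0,"ry": 0,"rz": 0,"claw": -1},
])

```text
t: 7.4
tool_pos: [0.5184, 0.2324, 0.0246]
tool_rot: [[0.002, -0.897, -0.443], [0.003, -0.443, 0.897], [-1.0, -0.003, 0.002]]
wrist_force: [0.5, -0.3, -3.5]
gripper_width: 0.0433
```

Run:
```python
from h import *
st()
```

```text
t 7.4 pos [0.5184 0.2324 0.0246] q [ 0.421  0.296 -0.332  0.94   0.002 -0.038] F [ 0.48 -0.33 -3.5 ] T [-0.03 -0.03  0.03] w 0.0433
x [ 0.002  0.003 -1.   ] z [-0.443  0.897  0.002]
```

apply_moves([
  {"dx": 0,"dy": 0,"dz": 0,"rx": 0,"ry": 0,"rz": 0,"claw": 1},
  {"dx": 0,"dy": 0,"dz": 0,"rx": 0,"ry": 0,"rz": 0,"claw": 1},
  {"dx": 0,"dy": 0,"dz": 0,"rx": 0,"ry": 0,"rz": 0,"claw": 1},
  {"dx": 0,"dy": 0,"dz": 0,"rx": 0,"ry": 0,"rz": 0,"claw": 1},
  {"dx": -4,"dy": 0,"dz": 0,"rx": 0,"ry": 0,"rz": 0,"claw": 1},
])

```text
t: 7.9
tool_pos: [0.5196, 0.233, 0.0292]
tool_rot: [[0.004, -0.896, -0.443], [0.004, -0.443, 0.896], [-1.0, -0.005, 0.002]]
wrist_force: [0.1, -0.0, -0.2]
gripper_width: 0.0853
```

Run:
```python
from h import *
st();a=np.radians(26.4);d=.35
R=Rot([np.cos(a)*np.sin(d),np.sin(a)*np.sin(d),-np.cos(d)],[-np.sin(a),np.cos(a),0])
plan([.517,.232,.028],R,rstep=.09)
```

```text
t 7.9 pos [0.5196 0.233  0.0292] q [ 0.421  0.292 -0.325  0.948  0.002 -0.038] F [ 0.06 -0.03 -0.19] T [-0.    0.05 -0.03] w 0.0853
x [ 0.004  0.004 -1.   ] z [-0.443  0.896  0.002]
pos [0.5196 0.233  0.0292] q [ 0.421  0.292 -0.325  0.948  0.002 -0.038] dist [-2.6 -1.  -1.2] rv [-0.002  0.001 -0.345] n 4
{"dx":0.3,"dy":0.7,"dz":0.1,"rx":-0.000,"ry":0.000,"rz":-0.086},
{"dx":0.2,"dy":0.7,"dz":0.1,"rx":-0.000,"ry":0.000,"rz":-0.086},
{"dx":0.2,"dy":0.7,"dz":0.1,"rx":-0.000,"ry":0.000,"rz":-0.086},
{"dx":0.1,"dy":0.7,"dz":0.1,"rx":-0.000,"ry":0.000,"rz":-0.086},
```

apply_moves([
  {"dx": 0,"dy": 1,"dz": 0,"rx": 0,"ry": 0,"rz": -0.06,"claw": 1},
  {"dx": 0,"dy": 1,"dz": 0,"rx": 0,"ry": 0,"rz": -0.08,"claw": 1},
])

```text
t: 8.1
tool_pos: [0.5205, 0.2334, 0.03]
tool_rot: [[0.133, -0.886, -0.443], [0.068, -0.438, 0.896], [-0.989, -0.149, 0.002]]
wrist_force: [0.1, -0.4, -0.6]
gripper_width: 0.0852
```

Run:
```python
from h import *
st();a=np.radians(26.4);d=.35
R=Rot([np.cos(a)*np.sin(d),np.sin(a)*np.sin(d),-np.cos(d)],[-np.sin(a),np.cos(a),0])
plan([.517,.232,.028],R,rstep=.09)
```

```text
t 8.1 pos [0.5205 0.2334 0.03  ] q [ 0.418  0.192 -0.467  0.762  0.008 -0.041] F [ 0.1  -0.37 -0.65] T [-0.09  0.13  0.03] w 0.0852
x [ 0.133  0.068 -0.989] z [-0.443  0.896  0.002]
pos [0.5205 0.2334 0.03  ] q [ 0.418  0.192 -0.467  0.762  0.008 -0.041] dist [-3.5 -1.4 -2. ] rv [-0.002  0.001 -0.2  ] n 3
{"dx":0.5,"dy":1.4,"dz":0.1,"rx":-0.001,"ry":0.000,"rz":-0.067},
{"dx":0.4,"dy":1.4,"dz":0.1,"rx":-0.001,"ry":0.000,"rz":-0.067},
{"dx":0.3,"dy":1.4,"dz":0.1,"rx":-0.001,"ry":0.000,"rz":-0.067},
```

apply_moves([
  {"dx": 0,"dy": 2,"dz": 0,"rx": 0,"ry": 0,"rz": -0.08,"claw": 1},
  {"dx": 0,"dy": 2,"dz": 0,"rx": 0,"ry": 0,"rz": -0.07,"claw": 1},
  {"dx": 0,"dy": 2,"dz": 0,"rx": 0,"ry": 0,"rz": -0.04,"claw": 1},
  {"dx": 0,"dy": 0,"dz": 0,"rx": 0,"ry": 0,"rz": 0,"claw": 1},
])

```text
t: 8.5
tool_pos: [0.5138, 0.2301, 0.0298]
tool_rot: [[0.307, -0.842, -0.443], [0.153, -0.416, 0.896], [-0.939, -0.343, 0.001]]
wrist_force: [-0.4, 0.6, -0.1]
gripper_width: 0.0853
```

Run:
```python
from h import *
st();a=np.radians(26.4);d=.35
R=Rot([np.cos(a)*np.sin(d),np.sin(a)*np.sin(d),-np.cos(d)],[-np.sin(a),np.cos(a),0])
plan([.517,.232,.027],R,rstep=.09)
p,d=imaging.read_camera("wrist"); cv2.imwrite("pics/w4.png",p)
```

```text
t 8.5 pos [0.5138 0.2301 0.0298] q [ 0.412  0.054 -0.681  0.486  0.017 -0.043] F [-0.37  0.56 -0.09] T [-0.14  0.27  0.05] w 0.0853
x [ 0.307  0.153 -0.939] z [-0.443  0.896  0.001]
pos [0.5138 0.2301 0.0298] q [ 0.412  0.054 -0.681  0.486  0.017 -0.043] dist [ 3.2  1.9 -2.8] rv [-0.002  0.001  0.   ] n 1
{"dx":3.9,"dy":-2.5,"dz":0.3,"rx":-0.002,"ry":0.001,"rz":0.000},
```

View pics/w4.png

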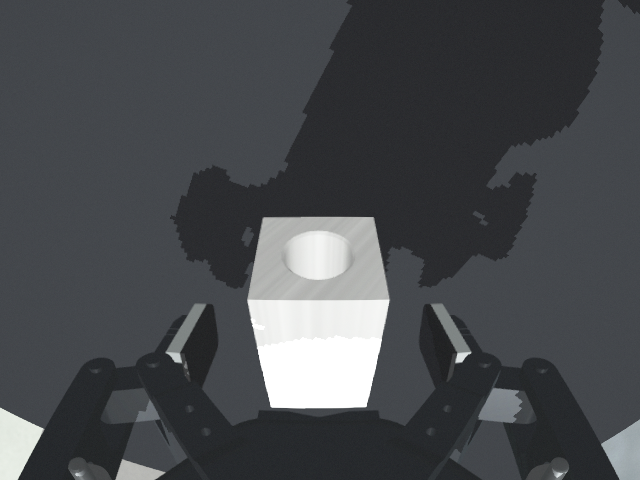

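The wrist view shows the tool tilted, the block centred at column 318 and the near-end hole at (318,255) with a visible bore wall. I'll shift by (4,−2.5) mm and close.

apply_moves([
  {"dx": 4,"dy": -2,"dz": 0,"rx": 0,"ry": 0,"rz": 0,"claw": 1},
  {"dx": 0,"dy": 0,"dz": 0,"rx": 0,"ry": 0,"rz": 0,"claw": -1},
  {"dx": 0,"dy": 0,"dz": 0,"rx": 0,"ry": 0,"rz": 0,"claw": -1},
  {"dx": 0,"dy": 0,"dz": 0,"rx": 0,"ry": 0,"rz": 0,"claw": -1},
  {"dx": 0,"dy": 0,"dz": 0,"rx": 0,"ry": 0,"rz": 0,"claw": -1},
  {"dx": 0,"dy": 0,"dz": 0,"rx": 0,"ry": 0,"rz": 0,"claw": -1},
  {"dx": 0,"dy": 0,"dz": 0,"rx": 0,"ry": 0,"rz": 0,"claw": -1},
  {"dx": 0,"dy": 0,"dz": 0,"rx": 0,"ry": 0,"rz": 0,"claw": -1},
], squeeze=90)

```text
t: 9.35
tool_pos: [0.5206, 0.2334, 0.0285]
tool_rot: [[0.305, -0.843, -0.443], [0.152, -0.416, 0.896], [-0.94, -0.341, 0.001]]
wrist_force: [-2.3, 0.1, 2.1]
gripper_width: 0.0429
```

Run:
```python
from h import *
st()
s=robot.read_state();p,R=np.array(s['tool_pos']),np.array(s['tool_rot'])
im,d=imaging.read_camera("wrist"); cv2.imwrite("pics/w5.png",im)
np.savez("pics/grasp.npz",p=p,R=R,d=d)
```

```text
t 9.35 pos [0.5206 0.2334 0.0285] q [ 0.413  0.07  -0.666  0.487  0.017 -0.043] F [-2.34  0.06  2.08] T [-0.27  0.38  0.06] w 0.0429
x [ 0.305  0.152 -0.94 ] z [-0.443  0.896  0.001]
```

View pics/w5.png

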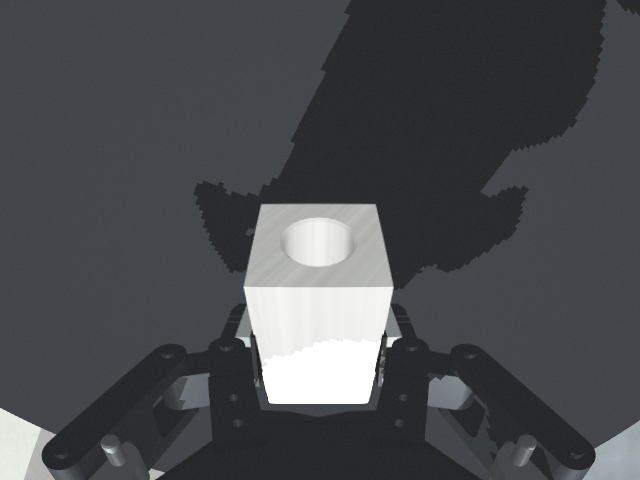

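Run:
```python
from h import *
np.set_printoptions(precision=4,suppress=True)
g=np.load("pics/grasp.npz");p,R,d=g['p'],g['R'],g['d']
t=[w_at_z(u,v,.044,p,R) for u,v in[(244,287),(393,287)]];b=[w_at_z(u,v,0,p,R) for u,v in[(261,204),(376,204)]]
print(t,b)
m=np.mean(t+b,0);print("near face centre",m, "width",np.linalg.norm(t[0]-t[1]),np.linalg.norm(b[0]-b[1]))
ax=np.array([np.cos(np.radians(26.4)),np.sin(np.radians(26.4)),0]);c=m+.038*ax;print("centre",c,"in tool mm",(R.T@(c-p))*1000, "face",R.T@(m-p)*1000)
print(np.round(d[215:280:6,318]*1000), np.round(d[215:280:6,270]*1000))
```

```text
[array([0.4943, 0.1955, 0.044 ]), array([0.475 , 0.2346, 0.044 ])] [array([0.4943, 0.1953, 0.    ]), array([0.4748, 0.2349, 0.    ])]
near face centre [0.4846 0.2151 0.022 ] width 0.04360232836658885 0.04414778936203703
centre [0.5186 0.232  0.022 ] in tool mm [ 5.2634  4.4298 -0.4303] face [-7.6994 40.1504 -0.4812]
[136. 135. 136. 137. 140. 141. 143. 144. 148. 112. 111.] [136. 132. 129. 127. 124. 123. 119. 117. 116. 113. 110.]
```

Block centre in tool coordinates is about (5.3, 4.4, −0.4) mm. Inside the near hole the depth reads more than 30 mm past the face, so the near end is the deep one as far as vision goes. Lift next, then swing along a joint path.

apply_moves([
  {"dx": -18,"dy": -6,"dz": 0,"rx": 0,"ry": 0,"rz": 0,"claw": -1},
  {"dx": -38,"dy": -14,"dz": 0,"rx": 0,"ry": 0,"rz": 0,"claw": -1},
  {"dx": -42,"dy": -15,"dz": 0,"rx": 0,"ry": 0,"rz": 0,"claw": -1},
  {"dx": -42,"dy": -15,"dz": 0,"rx": 0,"ry": 0,"rz": 0,"claw": -1},
  {"dx": -38,"dy": -14,"dz": 0,"rx": 0,"ry": 0,"rz": 0,"claw": -1},
  {"dx": -20,"dy": -7,"dz": 0,"rx": 0,"ry": 0,"rz": 0,"claw": -1},
])

```text
t: 10.0
tool_pos: [0.5139, 0.23, 0.2329]
tool_rot: [[0.284, -0.85, -0.443], [0.143, -0.42, 0.896], [-0.948, -0.317, 0.003]]
wrist_force: [1.4, -0.6, -4.0]
gripper_width: 0.0429
```

```bash
cat > pl.py <<'E'
from h import *
from kin import *
np.set_printoptions(precision=3,suppress=True)
g=np.load("pics/grasp.npz");ax=np.array([np.cos(np.radians(26.4)),np.sin(np.radians(26.4)),0])
N=g['R'].T@(-ax); OFF=np.array([5.26,4.43,-.43])/1000
def Rt(psi=-70.):
    # tool rotation with block axis N up and tool x yaw psi
    e=N; xh=np.array([1,0,0])-e*e[0]; xh/=np.linalg.norm(xh); B=np.stack([xh,np.cross(e,xh),e],1)
    a=np.radians(psi);W=np.stack([[np.cos(a),np.sin(a),0],[-np.sin(a),np.cos(a),0],[0,0,1]],1)
    return W@B.T
def blk(s=None):
    s=s or robot.read_state();R=np.array(s['tool_rot']);return np.array(s['tool_pos'])+R@OFF, R@N
def goalq(c,psi=-70.,seed=[-.03,.0,-1,-.2,-1.06,-2.43]):
    R=Rt(psi);r=ik(np.array(c)-R@OFF,R,seed);return r
def jplan(qg,n=None,nmax=8):
    s=robot.read_state();q=np.array(s['q'])
    if n is None:
        P0,R0=fk(q,L4,L5)
        for n in range(1,100):
            P1,R1=fk(q+(qg-q)/n,L4,L5)
            Q=[fk(q+(qg-q)*i/n,L4,L5) for i in range(n+1)]
            if all(np.linalg.norm(Q[i+1][0]-Q[i][0])<.042 and np.linalg.norm(Ro.from_matrix(Q[i][1].T@Q[i+1][1]).as_rotvec())<.135 for i in range(n)):break
    print("n",n,"fkerr",np.linalg.norm(fk(q,L4,L5)[0]-s['tool_pos']).round(4))
    Q=[fk(q+(qg-q)*i/n,L4,L5) for i in range(n+1)]
    for i in range(min(n,nmax)):
        d=Q[i][1].T@(Q[i+1][0]-Q[i][0])*1000;rv=Ro.from_matrix(Q[i][1].T@Q[i+1][1]).as_rotvec()
        print('{"dx":%.0f,"dy":%.0f,"dz":%.0f,"rx":%.3f,"ry":%.3f,"rz":%.3f,"claw":-1},'%(*d,*rv), Q[i+1][0].round(3))
E
python3 - <<'E'
from pl import *
st();print("blk",blk(),"N",N)
for c in ([.47,-.14,.11],[.512,-.258,.11],[.512,-.258,.19]):
    r=goalq(c);print(r.cost,r.x)
jplan(goalq([.47,-.14,.13]).x)
E
```

```text
t 10.0 pos [0.514 0.23  0.233] q [ 0.412 -0.055 -0.309  0.994  0.017 -0.044] F [ 1.39 -0.57 -3.96] T [-0.23  0.41  0.04] w 0.0429
x [ 0.284  0.143 -0.948] z [-0.443  0.896  0.003]
blk (array([0.512, 0.229, 0.227]), array([-0.895, -0.444,  0.025])) N [-0.341  0.94  -0.001]
7.693129088138372e-23 [ 0.289  0.085 -0.872  0.45  -1.218 -1.743]
6.803886726139304e-26 [-0.013  0.071 -1.023 -0.297 -1.074 -2.408]
1.8791056997608976e-19 [-0.013 -0.083 -0.926 -0.046 -1.074 -2.408]
n 17 fkerr 0.0017
{"dx":16,"dy":9,"dz":-24,"rx":-0.093,"ry":0.074,"rz":0.016,"claw":-1}, [0.522 0.207 0.213]
{"dx":16,"dy":12,"dz":-22,"rx":-0.094,"ry":0.072,"rz":0.024,"claw":-1}, [0.528 0.183 0.197]
{"dx":16,"dy":14,"dz":-19,"rx":-0.095,"ry":0.069,"rz":0.032,"claw":-1}, [0.532 0.159 0.182]
{"dx":16,"dy":16,"dz":-16,"rx":-0.095,"ry":0.065,"rz":0.039,"claw":-1}, [0.536 0.135 0.168]
{"dx":15,"dy":18,"dz":-14,"rx":-0.096,"ry":0.061,"rz":0.045,"claw":-1}, [0.538 0.111 0.156]
{"dx":15,"dy":19,"dz":-10,"rx":-0.097,"ry":0.056,"rz":0.051,"claw":-1}, [0.539 0.087 0.146]
{"dx":14,"dy":20,"dz":-7,"rx":-0.098,"ry":0.050,"rz":0.056,"claw":-1}, [0.538 0.063 0.137]
{"dx":14,"dy":20,"dz":-4,"rx":-0.099,"ry":0.044,"rz":0.061,"claw":-1}, [0.536 0.039 0.13 ]
```

apply_moves([
  {"dx": 12,"dy": 8,"dz": -24,"rx": -0.093,"ry": 0.074,"rz": 0.016,"claw": -1},
  {"dx": 12,"dy": 12,"dz": -22,"rx": -0.094,"ry": 0.072,"rz": 0.024,"claw": -1},
  {"dx": 14,"dy": 14,"dz": -19,"rx": -0.095,"ry": 0.069,"rz": 0.032,"claw": -1},
  {"dx": 14,"dy": 16,"dz": -16,"rx": -0.095,"ry": 0.065,"rz": 0.039,"claw": -1},
  {"dx": 14,"dy": 18,"dz": -14,"rx": -0.096,"ry": 0.061,"rz": 0.045,"claw": -1},
  {"dx": 14,"dy": 19,"dz": -10,"rx": -0.097,"ry": 0.056,"rz": 0.051,"claw": -1},
  {"dx": 14,"dy": 20,"dz": -7,"rx": -0.098,"ry": 0.05,"rz": 0.056,"claw": -1},
])

```text
t: 10.7
tool_pos: [0.5363, 0.059, 0.1526]
tool_rot: [[0.386, -0.514, -0.766], [-0.374, -0.846, 0.38], [-0.843, 0.14, -0.519]]
wrist_force: [0.8, -0.8, -3.5]
gripper_width: 0.0429
```

Run:
```python
from pl import *
st();print("blk",blk())
jplan(goalq([.47,-.14,.14]).x)
```

```text
t 10.7 pos [0.536 0.059 0.153] q [ 0.364 -0.028 -0.522  0.813 -0.509 -0.77 ] F [ 0.76 -0.83 -3.52] T [ 0.71  0.68 -0.04] w 0.0429
x [ 0.386 -0.374 -0.843] z [-0.766  0.38  -0.519]
blk (array([0.536, 0.053, 0.149]), array([-0.614, -0.668,  0.42 ]))
n 10 fkerr 0.0015
{"dx":14,"dy":19,"dz":-3,"rx":-0.096,"ry":0.041,"rz":0.062,"claw":-1}, [0.534 0.036 0.144]
{"dx":13,"dy":19,"dz":-1,"rx":-0.097,"ry":0.035,"rz":0.065,"claw":-1}, [0.531 0.013 0.138]
{"dx":13,"dy":19,"dz":2,"rx":-0.098,"ry":0.028,"rz":0.068,"claw":-1}, [ 0.527 -0.008  0.133]
{"dx":12,"dy":18,"dz":4,"rx":-0.099,"ry":0.021,"rz":0.071,"claw":-1}, [ 0.522 -0.029  0.13 ]
{"dx":11,"dy":17,"dz":7,"rx":-0.100,"ry":0.014,"rz":0.072,"claw":-1}, [ 0.515 -0.049  0.128]
{"dx":10,"dy":15,"dz":9,"rx":-0.101,"ry":0.008,"rz":0.073,"claw":-1}, [ 0.507 -0.069  0.128]
{"dx":10,"dy":14,"dz":11,"rx":-0.101,"ry":0.001,"rz":0.073,"claw":-1}, [ 0.499 -0.087  0.129]
{"dx":9,"dy":13,"dz":12,"rx":-0.102,"ry":-0.006,"rz":0.073,"claw":-1}, [ 0.489 -0.104  0.131]
```

apply_moves([
  {"dx": 14,"dy": 19,"dz": -3,"rx": -0.096,"ry": 0.041,"rz": 0.062,"claw": -1},
  {"dx": 13,"dy": 19,"dz": -1,"rx": -0.097,"ry": 0.035,"rz": 0.065,"claw": -1},
  {"dx": 13,"dy": 19,"dz": 2,"rx": -0.098,"ry": 0.028,"rz": 0.068,"claw": -1},
  {"dx": 12,"dy": 18,"dz": 4,"rx": -0.099,"ry": 0.021,"rz": 0.071,"claw": -1},
  {"dx": 11,"dy": 17,"dz": 7,"rx": -0.1,"ry": 0.014,"rz": 0.072,"claw": -1},
  {"dx": 10,"dy": 15,"dz": 9,"rx": -0.1,"ry": 0.008,"rz": 0.073,"claw": -1},
  {"dx": 5,"dy": 8,"dz": 8,"rx": -0.1,"ry": 0,"rz": 0.073,"claw": -1},
  {"dx": 0,"dy": 0,"dz": 0,"rx": 0,"ry": 0,"rz": 0,"claw": -1},
])

```text
t: 11.5
tool_pos: [0.4924, -0.0846, 0.1187]
tool_rot: [[0.349, -0.065, -0.935], [-0.78, -0.574, -0.251], [-0.52, 0.816, -0.251]]
wrist_force: [-0.1, 0.4, -3.9]
gripper_width: 0.0429
```

Run:
```python
from pl import *
st();print("blk",blk())
jplan(goalq([.48,-.14,.115]).x)
```

```text
t 11.5 pos [ 0.492 -0.085  0.119] q [ 0.323  0.036 -0.753  0.623 -1.016 -1.457] F [-0.09  0.43 -3.87] T [1.42 0.6  0.02] w 0.0429
x [ 0.349 -0.78  -0.52 ] z [-0.935 -0.251 -0.251]
blk (array([ 0.494, -0.091,  0.12 ]), array([-0.179, -0.273,  0.945]))
n 3 fkerr 0.0013
{"dx":14,"dy":8,"dz":8,"rx":-0.088,"ry":-0.003,"rz":0.069,"claw":-1}, [ 0.489 -0.102  0.115]
{"dx":12,"dy":7,"dz":10,"rx":-0.089,"ry":-0.011,"rz":0.069,"claw":-1}, [ 0.484 -0.119  0.113]
{"dx":11,"dy":5,"dz":12,"rx":-0.089,"ry":-0.019,"rz":0.067,"claw":-1}, [ 0.477 -0.134  0.113]
```

apply_moves([
  {"dx": 12,"dy": 8,"dz": 8,"rx": -0.088,"ry": -0.003,"rz": 0.069,"claw": -1},
  {"dx": 10,"dy": 7,"dz": 10,"rx": -0.089,"ry": -0.011,"rz": 0.069,"claw": -1},
  {"dx": 8,"dy": 5,"dz": 12,"rx": -0.089,"ry": -0.019,"rz": 0.067,"claw": -1},
  {"dx": 0,"dy": 0,"dz": 0,"rx": 0,"ry": 0,"rz": 0,"claw": -1},
])

```text
t: 11.9
tool_pos: [0.4755, -0.127, 0.1149]
tool_rot: [[0.323, 0.116, -0.939], [-0.88, -0.328, -0.344], [-0.348, 0.938, -0.004]]
wrist_force: [-0.5, -0.2, -4.3]
gripper_width: 0.043
```

Run:
```python
from pl import *
st();print("blk",blk())
for n in ("scene","side","wrist"):
    p,d=imaging.read_camera(n); cv2.imwrite(f"pics/{n}3.png",p)
print("blk",blk())
R=Rt();plan(np.array([.505,-.20,.115])-R@OFF,R,step=20)
```

```text
t 11.9 pos [ 0.475 -0.127  0.115] q [ 0.297  0.091 -0.84   0.493 -1.212 -1.723] F [-0.52 -0.21 -4.33] T [1.53 0.59 0.01] w 0.043
x [ 0.323 -0.88  -0.348] z [-0.939 -0.344 -0.004]
blk (array([ 0.478, -0.133,  0.117]), array([ 0.   , -0.007,  1.   ]))
blk (array([ 0.48 , -0.132,  0.12 ]), array([-0.006, -0.009,  1.   ]))
pos [ 0.478 -0.126  0.117] q [ 0.298  0.089 -0.836  0.494 -1.212 -1.722] dist [ 24.8 -68.   -4.6] rv [-0.007 -0.005  0.006] n 4
{"dx":17.4,"dy":5.2,"dz":0.0,"rx":-0.002,"ry":-0.001,"rz":0.002},
{"dx":17.4,"dy":5.2,"dz":0.0,"rx":-0.002,"ry":-0.001,"rz":0.002},
{"dx":17.4,"dy":5.1,"dz":0.0,"rx":-0.002,"ry":-0.001,"rz":0.002},
{"dx":17.4,"dy":5.1,"dz":0.0,"rx":-0.002,"ry":-0.001,"rz":0.002},
```

View pics/scene3.png

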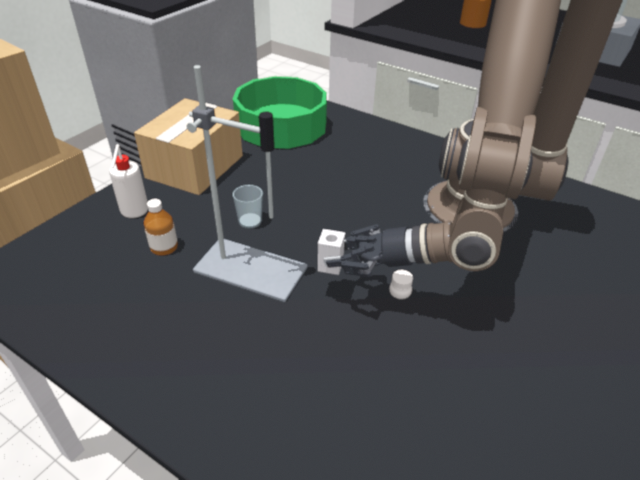

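View pics/side3.png

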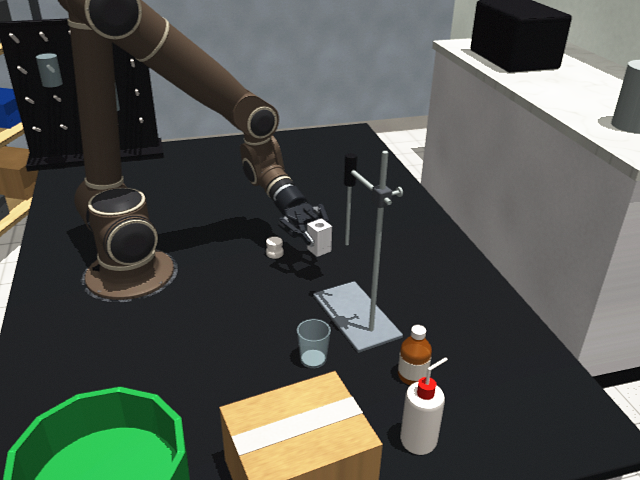

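View pics/wrist3.png

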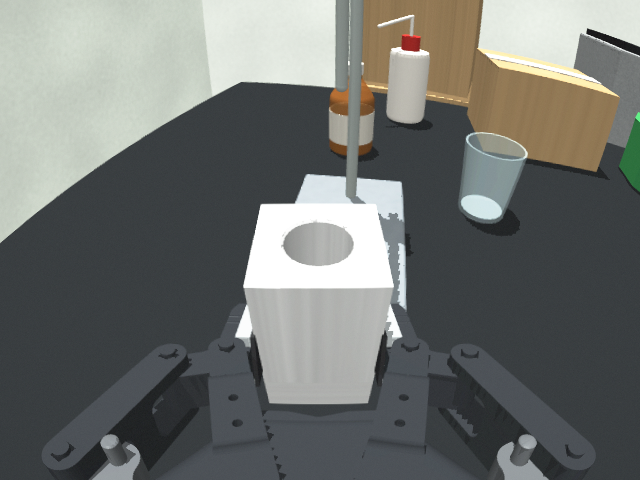

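The scene view shows the block upright at (332,250) with its hole up. The side view shows it at (319,238), the jar untouched. In the wrist view the hole is at (318,243) and the post at (352,195). Moving closer.

apply_moves([
  {"dx": 17,"dy": 5,"dz": 0,"rx": -0.002,"ry": 0,"rz": 0.002,"claw": -1},
  {"dx": 17,"dy": 5,"dz": 0,"rx": -0.002,"ry": -0.001,"rz": 0.002,"claw": -1},
  {"dx": 17,"dy": 5,"dz": 0,"rx": -0.002,"ry": -0.001,"rz": 0.002,"claw": -1},
  {"dx": 12,"dy": 3,"dz": 0,"rx": -0.002,"ry": -0.001,"rz": 0.002,"claw": -1},
  {"dx": 0,"dy": 0,"dz": 0,"rx": 0,"ry": 0,"rz": 0,"claw": -1},
  {"dx": 0,"dy": 0,"dz": 0,"rx": 0,"ry": 0,"rz": 0,"claw": -1},
])

```text
t: 12.65
tool_pos: [0.508, -0.1856, 0.1176]
tool_rot: [[0.335, 0.098, -0.937], [-0.877, -0.332, -0.348], [-0.346, 0.938, -0.025]]
wrist_force: [-0.1, -0.0, -3.8]
gripper_width: 0.0429
```

Run:
```python
from pl import *
st();B,n=blk();print("blk",B,n)
for nm,b in (("scene",(250,190,330,260)),("side",(310,190,370,260)),("wrist",(240,0,440,300))):
    if nm=="wrist":B,n=blk();print(B,n)
    p,d=imaging.read_camera(nm); cv2.imwrite(f"pics/{nm}4.png",p)
    k=8 if nm!="wrist" else 2.5
    cv2.imwrite(f"pics/{nm}4c.png",cv2.resize(p[b[1]:b[3],b[0]:b[2]],None,fx=k,fy=k,interpolation=cv2.INTER_CUBIC))
    if nm!="wrist": print(nm,"pred top ctr",proj(nm,B+.038*n),"pred tip",proj(nm,[.512,-.258,.17]))
```

```text
t 12.65 pos [ 0.508 -0.186  0.118] q [ 0.14   0.053 -0.937  0.038 -1.155 -2.128] F [-0.14 -0.03 -3.78] T [ 1.47  0.56 -0.  ] w 0.0429
x [ 0.335 -0.877 -0.346] z [-0.937 -0.348 -0.025]
blk [ 0.511 -0.192  0.12 ] [-0.02  -0.013  1.   ]
scene pred top ctr [298.142 234.403] pred tip [270.946 218.398]
side pred top ctr [337.335 234.582] pred tip [346.596 244.659]
[ 0.511 -0.191  0.12 ] [-0.02  -0.012  1.   ]
```

View pics/scene4c.png

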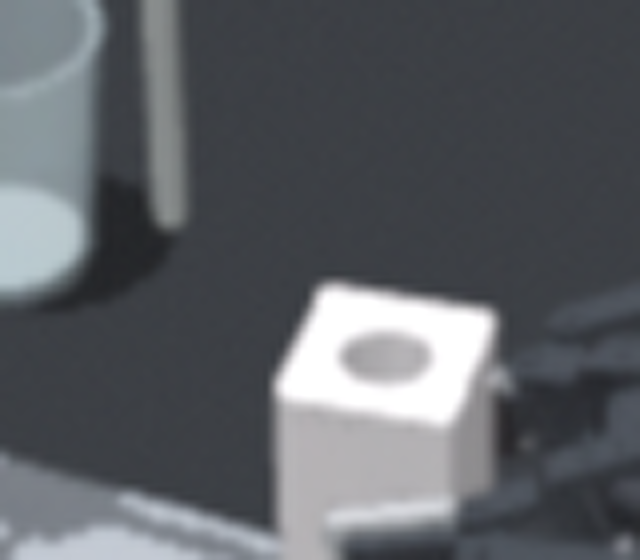

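View pics/side4c.png

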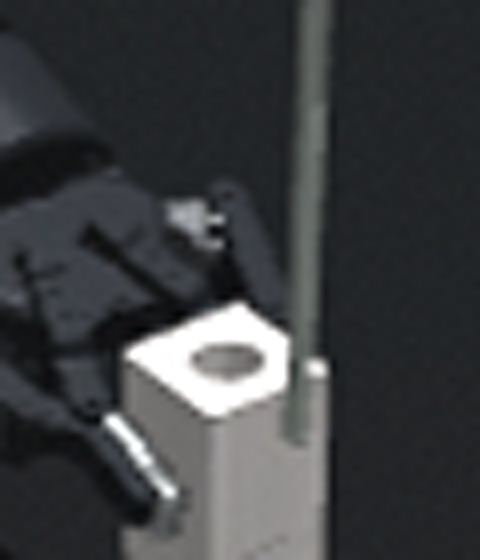

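View pics/wrist4c.png

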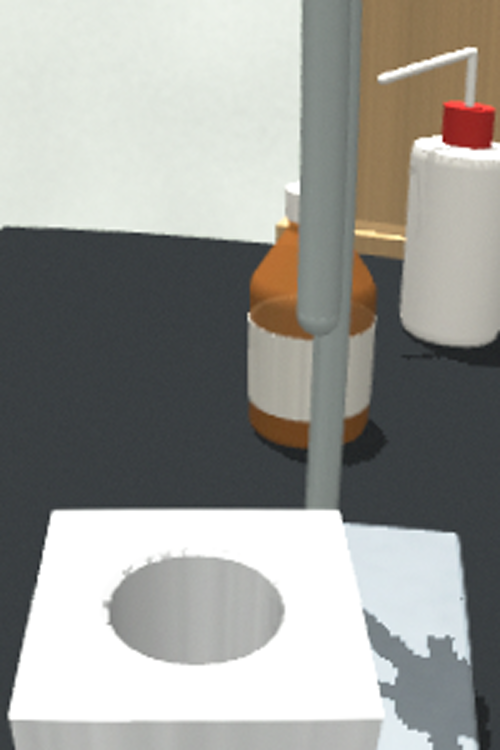

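The predicted hole position matches the scene image (298.2,234.6) to within 0.2 px and the side image (338.5,235.1) to about 1.2 px. The wrist view shows the tip at (367,130). I'll triangulate the tip and hole from each camera to get their relative offset.

Run:
```python
from pl import *
B,n=blk();top=B+.038*n;print(B,n,top)
ht=at_z("scene",298.2,234.6,top[2]);hs=at_z("side",338.4,235.0,top[2]);s=robot.read_state();p,R=np.array(s['tool_pos']),np.array(s['tool_rot'])
hw=w_at_z(319,244,top[2],p,R)
tt=at_z("scene",271.1,217.8,.17);ts=at_z("side",347,244.4,.17);tw=w_at_z(367,129,.170,p,R)
for a in (ht,hs,hw):print("hole",a)
for a in (tt,ts,tw):print("tip",a)
print((tt-ht)[:2],(ts-hs)[:2],(tw-hw)[:2])
```

```text
[ 0.511 -0.191  0.12 ] [-0.019 -0.012  1.   ] [ 0.51  -0.192  0.158]
hole [ 0.51  -0.192  0.158]
hole [ 0.512 -0.194  0.158]
hole [ 0.509 -0.19   0.158]
tip [ 0.51  -0.259  0.17 ]
tip [ 0.513 -0.257  0.17 ]
tip [ 0.511 -0.262  0.17 ]
[ 0.    -0.067] [ 0.001 -0.063] [ 0.003 -0.073]
```

All cameras agree to within about 3 mm, so the tip is near (0.5115,−0.259). I'll lower slightly to z=0.113 and go under it.

Run:
```python
from pl import *
R=Rt();plan(np.array([.5115,-.259,.112])-R@OFF,R,step=15)
```

```text
pos [ 0.508 -0.185  0.117] q [ 0.141  0.053 -0.937  0.038 -1.156 -2.129] dist [  0.9 -67.9  -7.7] rv [-0.018 -0.015  0.005] n 5
{"dx":12.5,"dy":3.1,"dz":4.6,"rx":-0.004,"ry":-0.003,"rz":0.001},
{"dx":12.5,"dy":3.0,"dz":4.6,"rx":-0.004,"ry":-0.003,"rz":0.001},
{"dx":12.5,"dy":3.0,"dz":4.5,"rx":-0.004,"ry":-0.003,"rz":0.001},
{"dx":12.5,"dy":3.0,"dz":4.5,"rx":-0.004,"ry":-0.003,"rz":0.001},
{"dx":12.6,"dy":3.0,"dz":4.5,"rx":-0.004,"ry":-0.003,"rz":0.001},
```

apply_moves([
  {"dx": 11,"dy": 0,"dz": 5,"rx": -0.006,"ry": -0.005,"rz": 0.002,"claw": -1},
  {"dx": 12,"dy": 2,"dz": 5,"rx": -0.006,"ry": -0.005,"rz": 0.002,"claw": -1},
  {"dx": 12,"dy": 3,"dz": 4,"rx": -0.006,"ry": -0.005,"rz": 0.001,"claw": -1},
  {"dx": 10,"dy": 3,"dz": 4,"rx": 0,"ry": 0,"rz": 0,"claw": -1},
  {"dx": 0,"dy": 0,"dz": 0,"rx": 0,"ry": 0,"rz": 0,"claw": -1},
])

```text
t: 13.3
tool_pos: [0.5088, -0.2315, 0.1093]
tool_rot: [[0.326, 0.118, -0.938], [-0.881, -0.321, -0.347], [-0.342, 0.94, -0.001]]
wrist_force: [-0.2, 0.5, -3.6]
gripper_width: 0.0428
```

Run:
```python
from pl import *
st();print(blk());R=Rt();plan(np.array([.5115,-.259,.112])-R@OFF,R,step=15)
```

```text
t 13.3 pos [ 0.509 -0.232  0.109] q [ 0.033  0.064 -1.004 -0.212 -1.101 -2.342] F [-0.21  0.53 -3.55] T [ 1.51  0.55 -0.02] w 0.0428
x [ 0.326 -0.881 -0.342] z [-0.938 -0.347 -0.001]
(array([ 0.511, -0.237,  0.112]), array([ 0.001, -0.001,  1.   ]))
pos [ 0.509 -0.232  0.109] q [ 0.033  0.064 -1.004 -0.212 -1.101 -2.342] dist [  0.1 -21.6   0.4] rv [ 0.003 -0.005  0.001] n 2
{"dx":9.5,"dy":3.6,"dz":3.7,"rx":0.001,"ry":-0.003,"rz":0.000},
{"dx":9.5,"dy":3.6,"dz":3.7,"rx":0.001,"ry":-0.003,"rz":0.000},
```

apply_moves([
  {"dx": 9,"dy": 3,"dz": 4,"rx": 0.001,"ry": -0.003,"rz": 0,"claw": -1},
  {"dx": 9,"dy": 3,"dz": 3,"rx": 0.001,"ry": -0.002,"rz": 0,"claw": -1},
  {"dx": 0,"dy": 0,"dz": 0,"rx": 0,"ry": 0,"rz": 0,"claw": -1},
  {"dx": 0,"dy": 0,"dz": 0,"rx": 0,"ry": 0,"rz": 0,"claw": -1},
])

```text
t: 13.7
tool_pos: [0.5094, -0.2497, 0.1083]
tool_rot: [[0.323, 0.119, -0.939], [-0.882, -0.322, -0.344], [-0.344, 0.939, 0.001]]
wrist_force: [1.0, -1.1, -4.1]
gripper_width: 0.043
```

```bash
cat > look.py <<'E'
import sys
from pl import *
k=sys.argv[1]
st();B,n=blk();print("blk",B,n)
for nm,b in (("scene",(230,180,310,250)),("side",(310,200,390,270)),("wrist",(240,50,400,300))):
    p,d=imaging.read_camera(nm)
    f=8 if nm!="wrist" else 2.4
    cv2.imwrite(f"pics/{nm}{k}.png",cv2.resize(p[b[1]:b[3],b[0]:b[2]],None,fx=f,fy=f,interpolation=cv2.INTER_CUBIC))
a=[cv2.imread(f"pics/{nm}{k}.png") for nm in("scene","side")]
cv2.imwrite(f"pics/both{k}.png",cv2.resize(np.hstack(a),(800,350)))
R=Rt();plan(np.array([.5115,-.259,B[2]])-R@OFF,R,step=15)
E
python3 look.py 5
```

```text
t 13.7 pos [ 0.509 -0.25   0.108] q [-0.01   0.069 -1.019 -0.285 -1.073 -2.404] F [ 1.05 -1.11 -4.13] T [1.54 0.55 0.02] w 0.043
x [ 0.323 -0.882 -0.344] z [-0.939 -0.344  0.001]
blk [ 0.512 -0.256  0.111] [ 0.003 -0.002  1.   ]
pos [ 0.51  -0.25   0.108] q [-0.01   0.069 -1.019 -0.286 -1.073 -2.404] dist [-0.7 -3.4 -0.2] rv [ 0.002 -0.002  0.002] n 1
{"dx":2.8,"dy":0.8,"dz":1.9,"rx":0.002,"ry":-0.002,"rz":0.002},
```

View pics/both5.png

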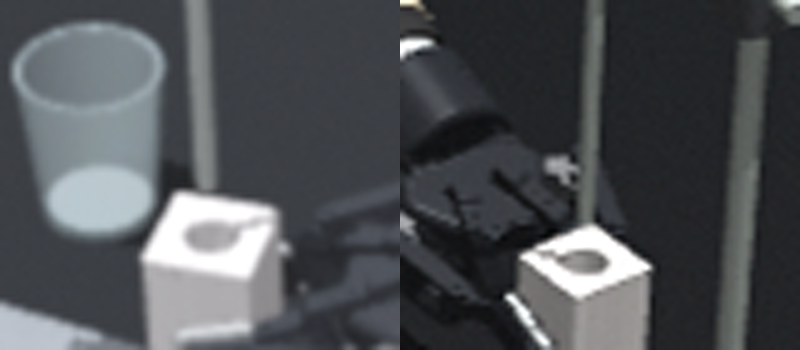

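View pics/wrist5.png

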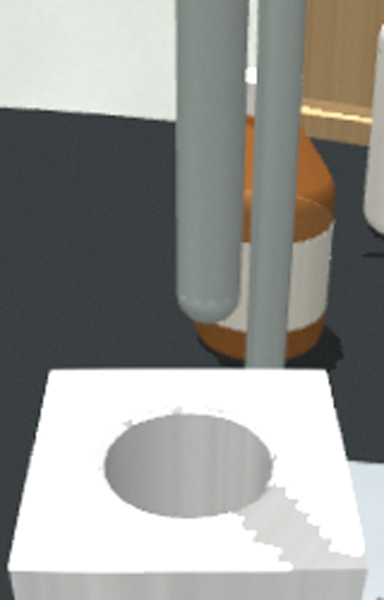

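Scene view: tip (271.0,217.4), hole (272.6,227.2). Side view: tip (347.4,244), hole (346.6,252.4). Wrist view: tip (326.7,176), hole (318.3,243.8). Working out the remaining offset.

Run:
```python
from pl import *
B,n=blk();top=B+.038*n;print(B,top)
s=robot.read_state();p,R=np.array(s['tool_pos']),np.array(s['tool_rot'])
H=[at_z("scene",272.6,227.2,top[2]),at_z("side",346.6,252.4,top[2]),w_at_z(318.3,243.8,top[2],p,R)]
T=[at_z("scene",271.0,217.6,.17),at_z("side",347.2,244,.17),w_at_z(326.7,176.5,.17,p,R)]
for h,t in zip(H,T):print((h*1000).round(1),(t*1000).round(1),((t-h)*1000).round(1))
```

```text
[ 0.512 -0.256  0.111] [ 0.512 -0.256  0.149]
[ 512.4 -254.6  148.9] [ 509.9 -259.5  170. ] [-2.5 -4.9 21.1]
[ 512.5 -259.2  148.9] [ 514.2 -255.6  170. ] [ 1.7  3.5 21.1]
[ 511.7 -254.   148.9] [ 511.8 -261.9  170. ] [ 0.1 -7.9 21.1]
```

apply_moves([
  {"dx": 3,"dy": 1,"dz": 2,"rx": 0.002,"ry": -0.002,"rz": 0.002,"claw": -1},
  {"dx": -3,"dy": 7,"dz": 0,"rx": 0,"ry": 0,"rz": 0,"claw": -1},
  {"dx": 0,"dy": 0,"dz": 0,"rx": 0,"ry": 0,"rz": 0,"claw": -1},
  {"dx": 0,"dy": 0,"dz": 0,"rx": 0,"ry": 0,"rz": 0,"claw": -1},
])

```text
t: 14.25
tool_pos: [0.5089, -0.2524, 0.1169]
tool_rot: [[0.323, 0.116, -0.939], [-0.883, -0.321, -0.343], [-0.341, 0.94, -0.001]]
wrist_force: [0.3, 0.4, -3.1]
gripper_width: 0.0434
```

```bash
python3 look.py 6
```

```text
t 14.25 pos [ 0.509 -0.252  0.117] q [-0.015  0.052 -1.015 -0.274 -1.071 -2.413] F [ 0.27  0.35 -3.09] T [1.53 0.54 0.05] w 0.0434
x [ 0.323 -0.883 -0.341] z [-0.939 -0.343 -0.001]
blk [ 0.512 -0.258  0.119] [ 0. -0.  1.]
pos [ 0.509 -0.252  0.117] q [-0.016  0.052 -1.015 -0.274 -1.071 -2.413] dist [-0.1 -0.7  0.2] rv [ 0.001 -0.001  0.   ] n 1
{"dx":0.5,"dy":0.4,"dz":0.3,"rx":0.001,"ry":-0.001,"rz":0.000},
```

View pics/both6.png

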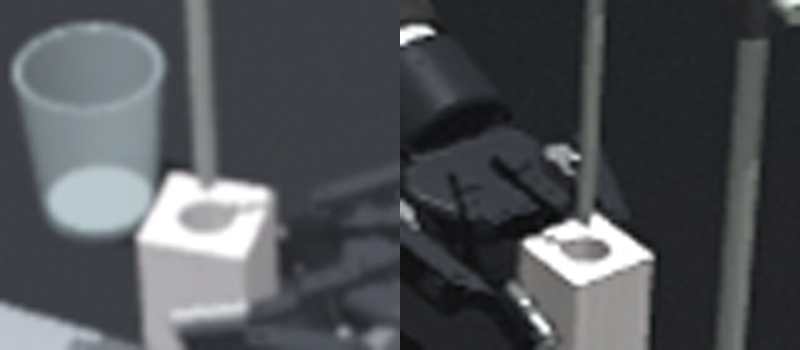

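View pics/wrist6.png

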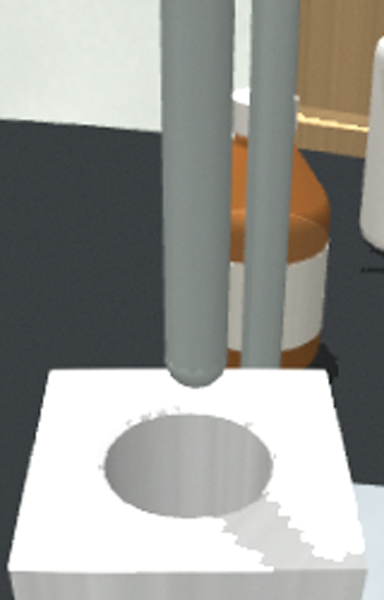

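Run:
```python
from pl import *
B,n=blk();top=B+.038*n
s=robot.read_state();p,R=np.array(s['tool_pos']),np.array(s['tool_rot'])
h=w_at_z(318.3,243.8,top[2],p,R)
for zt in(.168,.17,.172):
  t=w_at_z(321.7,203.5,zt,p,R);print(zt,(h*1000).round(1),(t*1000).round(1),((t-h)*1000).round(1))
h=at_z("scene",230+207/5,180+216/5,top[2]);t=at_z("scene",230+206/5,180+187/5,.17);print((t-h)*1000)
h=at_z("side",310+186/5,200+249/5,top[2]);t=at_z("side",310+187/5,200+221/5,.17);print((t-h)*1000)
```

```text
0.168 [ 511.  -256.6  157.1] [ 512.5 -264.   168. ] [ 1.5 -7.4 10.9]
0.17 [ 511.  -256.6  157.1] [ 511.5 -261.1  170. ] [ 0.5 -4.5 12.9]
0.172 [ 511.  -256.6  157.1] [ 510.4 -258.2  172. ] [-0.5 -1.6 14.9]
[-2.207 -1.518 12.945]
[ 1.242  4.055 12.945]
```

apply_moves([
  {"dx": -2,"dy": 5,"dz": 1,"rx": 0,"ry": 0,"rz": 0,"claw": -1},
  {"dx": 0,"dy": 4,"dz": 0,"rx": 0,"ry": 0,"rz": 0,"claw": -1},
  {"dx": 0,"dy": 0,"dz": 0,"rx": 0,"ry": 0,"rz": 0,"claw": -1},
])

```text
t: 14.7
tool_pos: [0.5082, -0.254, 0.1263]
tool_rot: [[0.322, 0.117, -0.939], [-0.883, -0.321, -0.343], [-0.341, 0.94, -0.0]]
wrist_force: [0.7, 0.7, -4.0]
gripper_width: 0.0427
```

```bash
python3 look.py 7
```

```text
t 14.7 pos [ 0.508 -0.254  0.126] q [-0.019  0.03  -1.007 -0.248 -1.069 -2.418] F [ 0.75  0.71 -4.02] T [ 1.44  0.51 -0.04] w 0.0427
x [ 0.322 -0.883 -0.341] z [-0.939 -0.343 -0.   ]
blk [ 0.511 -0.26   0.129] [0.001 0.    1.   ]
pos [ 0.508 -0.254  0.126] q [-0.019  0.031 -1.008 -0.249 -1.069 -2.418] dist [1.  0.8 0.8] rv [ 0.002 -0.001  0.001] n 1
{"dx":-0.7,"dy":0.6,"dz":-1.2,"rx":0.002,"ry":-0.001,"rz":0.001},
```

View pics/both7.png

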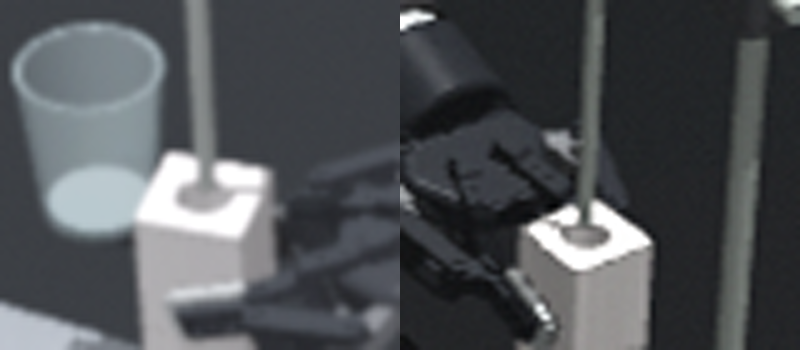

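View pics/wrist7.png

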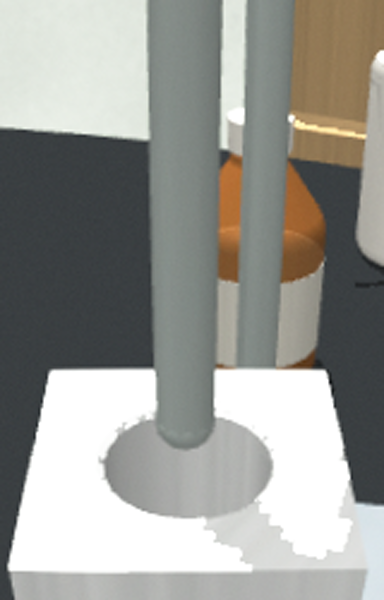

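The tip is laterally centred: (185,428) against the hole at (188,465) in the wrist crop. It sits a little far forward. I'll move 2 mm forward and up 6 mm.

apply_moves([
  {"dx": 1,"dy": 3,"dz": 0,"rx": 0,"ry": 0,"rz": 0,"claw": -1},
  {"dx": -1,"dy": 4,"dz": 0,"rx": 0,"ry": 0,"rz": 0,"claw": -1},
  {"dx": 0,"dy": 0,"dz": 0,"rx": 0,"ry": 0,"rz": 0,"claw": -1},
])

```text
t: 15.15
tool_pos: [0.5086, -0.2563, 0.1322]
tool_rot: [[0.322, 0.119, -0.939], [-0.883, -0.321, -0.343], [-0.342, 0.94, 0.002]]
wrist_force: [0.9, -0.7, -4.0]
gripper_width: 0.0431
```

```bash
python3 look.py 8
```

```text
t 15.15 pos [ 0.509 -0.256  0.132] q [-0.025  0.019 -1.    -0.236 -1.065 -2.427] F [ 0.89 -0.74 -4.02] T [1.44 0.56 0.  ] w 0.0431
x [ 0.322 -0.883 -0.342] z [-0.939 -0.343  0.002]
blk [ 0.511 -0.262  0.135] [ 0.003 -0.     1.   ]
pos [ 0.508 -0.256  0.132] q [-0.025  0.019 -1.001 -0.236 -1.064 -2.427] dist [0.5 3.2 0.6] rv [ 0.004 -0.     0.002] n 1
{"dx":-2.8,"dy":-0.4,"dz":-1.6,"rx":0.004,"ry":-0.000,"rz":0.002},
```

View pics/both8.png

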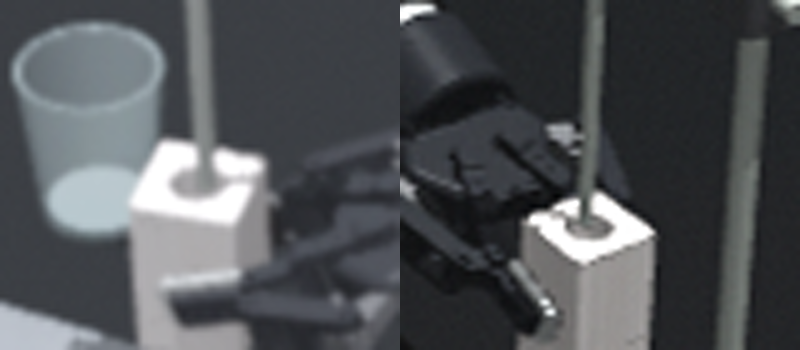

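View pics/wrist8.png

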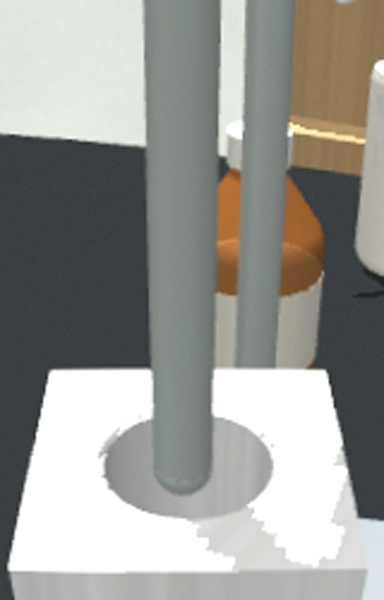

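The rod has now entered the hole: tip at (183,475) in the wrist crop, inside the bore and clear of the walls. I'll raise it straight up in steps and watch the force. A 4 mm recess would make contact right away.

apply_moves([
  {"dx": -1.5,"dy": 5,"dz": 0,"rx": 0.003,"ry": 0,"rz": 0.002,"claw": -1},
  {"dx": -1.5,"dy": 5,"dz": 0,"rx": 0,"ry": 0,"rz": 0,"claw": -1},
  {"dx": 0,"dy": 0,"dz": 0,"rx": 0,"ry": 0,"rz": 0,"claw": -1},
  {"dx": 0,"dy": 0,"dz": 0,"rx": 0,"ry": 0,"rz": 0,"claw": -1},
])

```text
t: 15.7
tool_pos: [0.5085, -0.2568, 0.1429]
tool_rot: [[0.322, 0.116, -0.94], [-0.883, -0.32, -0.342], [-0.341, 0.94, -0.001]]
wrist_force: [-0.3, -0.5, -2.7]
gripper_width: 0.043
```

```bash
python3 look.py 9
```

```text
t 15.7 pos [ 0.508 -0.257  0.143] q [-0.026 -0.002 -0.99  -0.208 -1.065 -2.428] F [-0.29 -0.46 -2.66] T [1.46 0.55 0.08] w 0.043
x [ 0.322 -0.883 -0.341] z [-0.94  -0.342 -0.001]
blk [ 0.511 -0.263  0.145] [0.001 0.001 1.   ]
pos [ 0.508 -0.257  0.143] q [-0.026 -0.002 -0.99  -0.208 -1.065 -2.428] dist [0.5 3.7 0.3] rv [ 0.001 -0.    -0.   ] n 1
{"dx":-3.2,"dy":-0.9,"dz":-1.7,"rx":0.001,"ry":-0.000,"rz":-0.000},
```

View pics/both9.png

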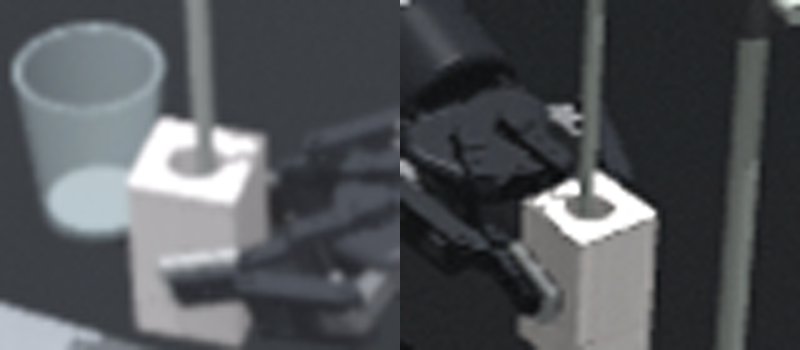

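View pics/wrist9.png

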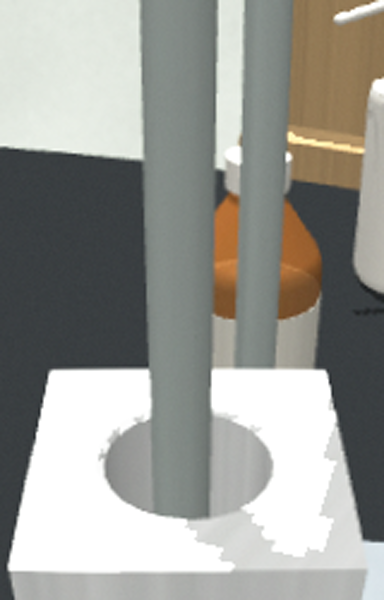

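No force with the tip about 13 mm inside, so this is not the 4 mm recess. The rod looks off-centre in the scene view, so I'll zoom in.

Run:
```python
from h import *
out=[]
for nm,b in (("scene",(252,198,292,228)),("side",(330,232,370,262))):
    p,d=imaging.read_camera(nm); out.append(cv2.resize(p[b[1]:b[3],b[0]:b[2]],None,fx=10,fy=10,interpolation=cv2.INTER_CUBIC))
cv2.imwrite("pics/z1.png",np.hstack(out))
```

```text
(no output)
```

View pics/z1.png

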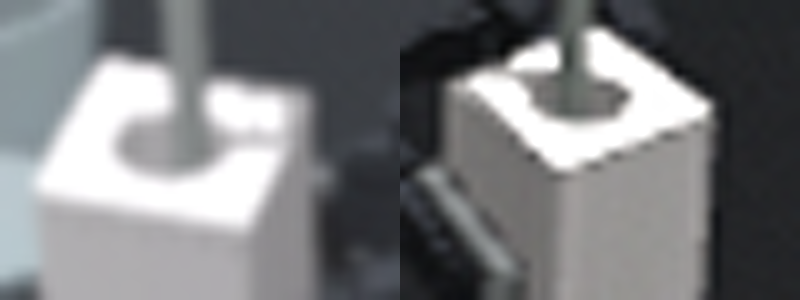

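Scene crop: rod at (192,150) against hole centre (176,141). Side crop: rod at x=573 against 580. With the wrist view, the tip is about (−0.6, +3.6) mm from the hole axis. I'll move back by that much, then rise.

apply_moves([
  {"dx": -3,"dy": -1,"dz": -1,"rx": 0,"ry": 0,"rz": 0,"claw": -1},
  {"dx": -1,"dy": 5,"dz": 0,"rx": 0,"ry": 0,"rz": 0,"claw": -1},
  {"dx": -2,"dy": 6,"dz": 0,"rx": 0,"ry": 0,"rz": 0,"claw": -1},
  {"dx": -2,"dy": 6,"dz": 0,"rx": 0,"ry": 0,"rz": 0,"claw": -1},
  {"dx": 0,"dy": 0,"dz": 0,"rx": 0,"ry": 0,"rz": 0,"claw": -1},
  {"dx": 0,"dy": 0,"dz": 0,"rx": 0,"ry": 0,"rz": 0,"claw": -1},
])

```text
t: 16.55
tool_pos: [0.5087, -0.2542, 0.162]
tool_rot: [[0.322, 0.117, -0.94], [-0.883, -0.32, -0.342], [-0.341, 0.94, -0.0]]
wrist_force: [-0.1, -0.6, -3.7]
gripper_width: 0.043
```

Run:
```python
from pl import *
st();print(blk())
R=Rt();plan(np.array([.511,-.2597,.168])-R@OFF,R)
out=[]
for nm,b in (("scene",(252,185,292,215)),("side",(330,222,370,252))):
    p,d=imaging.read_camera(nm); out.append(cv2.resize(p[b[1]:b[3],b[0]:b[2]],None,fx=10,fy=10,interpolation=cv2.INTER_CUBIC))
cv2.imwrite("pics/z2.png",np.hstack(out))
for i in range(4): imaging.read_camera("wrist");print(robot.read_state()['wrist_force'])
```

```text
t 16.55 pos [ 0.509 -0.254  0.162] q [-0.02  -0.039 -0.963 -0.137 -1.07  -2.419] F [-0.07 -0.58 -3.71] T [1.5  0.56 0.  ] w 0.043
x [ 0.322 -0.883 -0.341] z [-0.94  -0.342 -0.   ]
(array([ 0.511, -0.26 ,  0.164]), array([0.001, 0.001, 1.   ]))
pos [ 0.509 -0.254  0.162] q [-0.02  -0.039 -0.963 -0.137 -1.07  -2.419] dist [-0.3  0.4  3.6] rv [ 0.001 -0.    -0.   ] n 1
{"dx":-1.7,"dy":3.2,"dz":0.2,"rx":0.001,"ry":-0.000,"rz":-0.000},
[ 0.455 -0.075 -3.751]
[ 0.521 -0.26  -3.462]
[ 0.307 -0.528 -4.019]
[-0.147  0.122 -4.464]
```

View pics/z2.png

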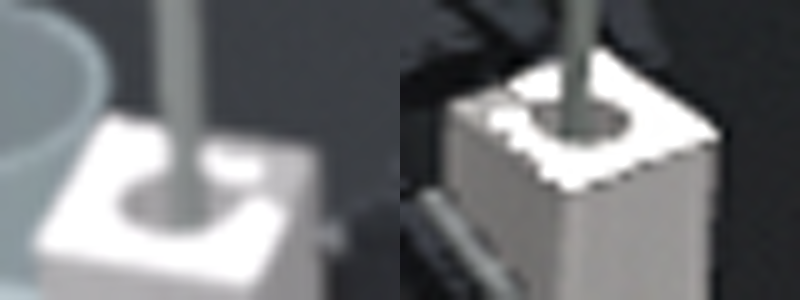

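The rod sits 32 mm inside and nearly centred (scene rod at 186 against centre 180, side 577 against 584). Free force is about −3.8 N. Continuing up in small steps.

apply_moves([
  {"dx": -2,"dy": 5,"dz": 0,"rx": 0,"ry": 0,"rz": 0,"claw": -1},
  {"dx": -2,"dy": 5,"dz": 0,"rx": 0,"ry": 0,"rz": 0,"claw": -1},
  {"dx": 0,"dy": 0,"dz": 0,"rx": 0,"ry": 0,"rz": 0,"claw": -1},
  {"dx": 0,"dy": 0,"dz": 0,"rx": 0,"ry": 0,"rz": 0,"claw": -1},
])

```text
t: 17.25
tool_pos: [0.5083, -0.2539, 0.1726]
tool_rot: [[0.321, 0.118, -0.94], [-0.883, -0.32, -0.342], [-0.341, 0.94, 0.002]]
wrist_force: [0.6, 0.3, -3.5]
gripper_width: 0.0426
```

```bash
cat > chk.py <<'E'
from pl import *
f=[]
for i in range(5): f.append(robot.read_state()['wrist_force']);imaging.read_camera("wrist")
st();B,n=blk();print("blk",B.round(4),n,"F mean",np.mean(f,0),np.std(f,0))
R=Rt();plan(np.array([.511,-.2597,B[2]])-R@OFF,R)
E
python3 chk.py
```

```text
t 17.5 pos [ 0.508 -0.254  0.172] q [-0.019 -0.058 -0.949 -0.1   -1.07  -2.418] F [-0.94  0.39 -4.41] T [ 1.48  0.52 -0.  ] w 0.0428
x [ 0.321 -0.883 -0.342] z [-0.94  -0.342  0.003]
blk [ 0.511 -0.26   0.174] [0.004 0.001 1.   ] F mean [-0.04   0.15  -3.679] [0.424 0.518 0.436]
pos [ 0.508 -0.254  0.172] q [-0.019 -0.058 -0.949 -0.1   -1.07  -2.418] dist [ 0.3  0.1 -0. ] rv [0.004 0.001 0.   ] n 1
{"dx":0.0,"dy":0.0,"dz":-0.3,"rx":0.004,"ry":0.001,"rz":0.000},
```

Still free at 42 mm deep. The bottom should be about 6 mm further up.

apply_moves([
  {"dx": -1,"dy": 4,"dz": 0,"rx": 0.003,"ry": 0,"rz": 0,"claw": -1},
  {"dx": -2,"dy": 4,"dz": 0,"rx": 0,"ry": 0,"rz": 0,"claw": -1},
  {"dx": 0,"dy": 0,"dz": 0,"rx": 0,"ry": 0,"rz": 0,"claw": -1},
  {"dx": 0,"dy": 0,"dz": 0,"rx": 0,"ry": 0,"rz": 0,"claw": -1},
])

```text
t: 17.9
tool_pos: [0.5075, -0.2536, 0.1798]
tool_rot: [[0.321, 0.119, -0.94], [-0.883, -0.322, -0.342], [-0.344, 0.939, 0.002]]
wrist_force: [0.4, -1.2, -6.4]
gripper_width: 0.0429
```

```bash
python3 chk.py
```

```text
t 18.15 pos [ 0.508 -0.254  0.18 ] q [-0.019 -0.072 -0.938 -0.071 -1.069 -2.414] F [ 0.67 -1.58 -5.97] T [1.89 0.64 0.15] w 0.0429
x [ 0.32  -0.883 -0.343] z [-0.94  -0.342  0.002]
blk [ 0.51  -0.26   0.182] [ 0.004 -0.001  1.   ] F mean [ 0.827 -0.86  -6.32 ] [0.371 0.333 0.428]
pos [ 0.508 -0.254  0.18 ] q [-0.019 -0.072 -0.938 -0.071 -1.069 -2.414] dist [ 0.8 -0.1 -0. ] rv [0.003 0.001 0.002] n 1
{"dx":0.4,"dy":0.1,"dz":-0.7,"rx":0.003,"ry":0.001,"rz":0.002},
```

Contact: the force rose by 2.6 N at block z≈0.182, where the deep well's bottom should be. That confirms the well by feel. Now about 7 mm more.

apply_moves([
  {"dx": -1,"dy": 3,"dz": -0.5,"rx": 0.003,"ry": 0,"rz": 0.002,"claw": -1},
  {"dx": -1,"dy": 3,"dz": 0,"rx": 0,"ry": 0,"rz": 0,"claw": -1},
  {"dx": 0,"dy": 2,"dz": 0,"rx": 0,"ry": 0,"rz": 0,"claw": -1},
  {"dx": 0,"dy": 0,"dz": 0,"rx": 0,"ry": 0,"rz": 0,"claw": -1},
  {"dx": 0,"dy": 0,"dz": 0,"rx": 0,"ry": 0,"rz": 0,"claw": -1},
])

```text
t: 18.65
tool_pos: [0.5076, -0.254, 0.1868]
tool_rot: [[0.321, 0.119, -0.94], [-0.883, -0.322, -0.342], [-0.344, 0.939, 0.002]]
wrist_force: [0.3, 0.1, -8.2]
gripper_width: 0.0429
```

```bash
python3 chk.py
python3 - <<'E'
from h import *
p,d=imaging.read_camera("scene");q,d=imaging.read_camera("side");cv2.imwrite("pics/f1.png",np.hstack([cv2.resize(p[90:240,220:320],(400,600),interpolation=cv2.INTER_CUBIC),cv2.resize(q[130:280,300:400],(400,600),interpolation=cv2.INTER_CUBIC)]))
E
```

```text
t 18.9 pos [ 0.508 -0.254  0.187] q [-0.019 -0.083 -0.929 -0.051 -1.068 -2.416] F [ 0.84 -1.13 -8.12] T [2.16 0.76 0.1 ] w 0.0431
x [ 0.32  -0.883 -0.344] z [-0.94  -0.342  0.002]
blk [ 0.51  -0.26   0.189] [ 0.004 -0.001  1.   ] F mean [ 0.888  0.007 -7.811] [0.651 0.481 0.668]
pos [ 0.508 -0.254  0.187] q [-0.019 -0.083 -0.929 -0.051 -1.068 -2.416] dist [ 0.8  0.2 -0. ] rv [0.003 0.001 0.003] n 1
{"dx":0.1,"dy":0.0,"dz":-0.8,"rx":0.003,"ry":0.001,"rz":0.003},
```

View pics/f1.png

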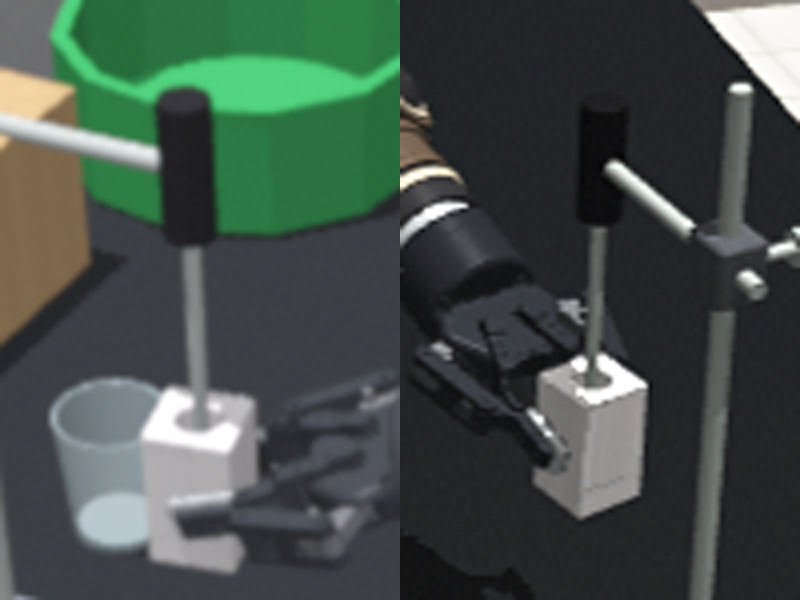

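Extra force is about 4.1 N, which means roughly 10 mm of push. The kinematics give about 9 mm. The pictures show the block upright with the rod well down the hole. One settle, then hand in.

apply_moves([
  {"dx": 0,"dy": 0,"dz": 0,"rx": 0,"ry": 0,"rz": 0,"claw": -1},
  {"dx": 0,"dy": 0,"dz": 0,"rx": 0,"ry": 0,"rz": 0,"claw": -1},
  {"dx": 0,"dy": 0,"dz": 0,"rx": 0,"ry": 0,"rz": 0,"claw": -1},
])

```text
t: 19.3
tool_pos: [0.5076, -0.254, 0.1866]
tool_rot: [[0.32, 0.12, -0.94], [-0.883, -0.322, -0.342], [-0.344, 0.939, 0.002]]
wrist_force: [0.5, 0.0, -7.6]
gripper_width: 0.0429
```

Run:
```python
from pl import *
st();print(blk(),robot.read_state()['qd']);print(ticket.sign_off())
```

```text
t 19.3 pos [ 0.508 -0.254  0.187] q [-0.02  -0.083 -0.929 -0.051 -1.068 -2.416] F [ 0.45  0.01 -7.59] T [2.22 0.81 0.07] w 0.0429
x [ 0.32  -0.883 -0.344] z [-0.94  -0.342  0.002]
(array([ 0.51 , -0.26 ,  0.189]), array([ 0.004, -0.001,  1.   ])) [ 0.     0.002 -0.001  0.    -0.001  0.001]
the job is handed in; nothing more can be done
None
```

The job is handed in at t ≈ 19.3 s, with the block held upright under the probe, well on top, and the probe pushed up about 9–10 mm. No verdict was reported, so this rests on my own last checks.

**What I did:** I picked up the block, found that grip would run the arm into its joint limits under the probe, and set it back down. I re-gripped it with the tool leaning about 0.35 rad, turned it upright and raised it onto the probe.

**Which end is the well:** The depth images showed a 4 mm floor on the far end, so I tried the near end first. The probe entered with no force until about 48 mm deep, which confirmed it as the deep well.

**Last checks:**
- **Block:** about 0.004 rad off vertical, centre at z ≈ 0.189 m, joint speeds near zero, and fingers closed on it at 43 mm.
- **Push on the probe:** the last force reading was about 4 N above the free-hanging weight, which means roughly 10 mm of push. The height gives about 9 mm, so the two agree.
- **Bystanders:** the beaker looked unmoved in the last picture, and the jar and bottle in the earlier full views. I did not measure them again at the end.

**Disagreement:** the three cameras differed by a few mm on where the probe tip sits relative to the well. I re-centred once inside the well; sideways force stayed near zero on the way in and within about 1 N after contact.

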